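# Carry the row of seed tubes over to the sowing rack in the same order

### The arm

A 6-joint arm with a two-finger parallel gripper is mounted at the origin on the work surface. World frame = base frame: x ahead of the robot, y to its left, z up, the work surface at z = 0. Lengths are in m, angles in rad, forces in N, time in s.
With the tool pointing down it reaches from about 0.425 to 0.95 m from the base axis. Payload 3.5 kg.
Tool frame: the origin (TCP) lies midway between the tips of the shut fingers; the grasp point (between the pads) lies 19 mm behind it; z points along the fingers, y is the direction in which the jaws open and shut (so a half turn about z gives the same grasp; the last joint's range is limited). The gripper opens to 85 mm and grips with 20 to 120 N. Pads are 22 mm wide; open, the fingers measure 114 mm over their backs; the gripper's body (76 mm by 85 mm) begins 54 mm behind the grasp point. The pads swing forward as they close: fully open they stand 13 mm farther back than shut.
Start: joints at [-1.253, 0.286, 1.577, -0, 1.279, -0.15], TCP at [0.304, -0.602, 0.231] pointing down, gripper open.
Joint ranges: [-2.77, 2.77], [-0.9, 2.22], [0.21, 2.48], [-1.53, 4.67], [0.24, 2.81], [-2.84, 2.84]. Speed limits (rad/s): [2.79, 2.79, 3.14, 3.14, 3.14, 3.14].

### API

Orientations are given as a unit quaternion [x, y, z, w].
In Python, from plant import ctrl gives the robot as it stands. The module is installed in compiled form; this text tells all that it offers.
- The arm moves only by the tool play_rows, never from a script. Its argument "increments" is text: rows parted by semicolons, each of 4 numbers parted by spaces: the shift along the tool's x, y, z in m, then the turn about the tool's z in rad. In form: dx dy dz roll; .... A call has 1 to 5 rows; each row is the pose to reach, as a shift and turn from the pose commanded when the call began, along the tool's axes at that moment; what a row does not reach only later rows make up. A row lasts 1/8 s, in which the tool goes at most 62.5 mm and 10.7 degrees, less where a joint would pass 70% of its speed; a pose out of reach is approached as far as the arm can. A call with a gripper value outside its range is refused whole. "gripper" is the finger opening in m, from 0 to 0.0854, set as the call begins (left out, the last holds). The fingers move at their own pace and stop on an object; "newtons" is the grip in N (left out, the last holds). Time passes only in rows, so rows that repeat a pose let the fingers close. It gives the time, the measured TCP pose, the force and the opening at its end, in the units of the state.
- ctrl.get_state(): the state, without advancing time (a new reading comes with each control period).
- ctrl.read_camera(name): name is "scene" or "top"; returns the picture (480x640x3 uint8, red, green, blue); there is no depth.
- ctrl.camera_model(name): a dict with "fov_y" (degrees; the focal length in pixels is half the picture's height over the tangent of half this angle, whatever the lens; pixels are square), "cx", "cy" (the principal point, pixels), "dist_coeffs" ([k1, k2, p1, p2, k3] as OpenCV has them; the pictures are not rectified), "rvec" (rotation vector, rad) and "tvec" (3), from world to camera coordinates, as OpenCV has them. Camera axes: x right, y down, z forward; pixel columns grow to the right and rows downward; lengths in m; the calibration is good to about 2 mm. A picture is of the moment at which its call begins. camera_model takes no time and is no camera call.
- ctrl.sign_off(): hands the job in, once; it reports no verdict.
The state is a dict: "time": time; "qpos": joint angles; "dq": joint speeds; "joint_efforts": joint torques, N m; "eef_pos": TCP position; "tcp_rot": TCP orientation; "contact_force": force on the tool from outside, world axes, zero at the start; "wrist_torque": the same for the moment, N m; "opening": opening from 0.0 (shut) to 1.0 (fully open).
Only numpy, scipy, OpenCV 4.12 (cv2) and the standard library are available. Lean on these libraries where they do the work, as an engineer would, in place of code of your own. Each camera call takes 0.05 s, during which the arm holds its last target.

### The job

Move the four seed tubes from the wooden store rack into the empty white carrier rack, keeping the order of the row: counting from each rack's black end, every tube goes into the same place in the white rack that it has in the wooden one. Seat each tube fully down in its hole, never tip one over, and leave the pots, the petri dish and the tweezers where they are.

Things in the scene. Friction and masses are not known exactly. Their poses are not given: they have to be found in the camera images.
- tube_red: 50 ml conical seed tube, red screw cap, frosted barrel, white band, 30 to 55 g. Origin at its tip, z up to the cap. 115 mm long, barrel 29 mm across, below 16 mm tapering to an 8 mm tip; cap 34 mm across, 100 to 115 mm above the origin: grip it there, across the row (16 mm free between caps in the row; beside the row nothing above 79 mm). Starts seated in the wooden rack by its tag.
- tube_yellow: 50 ml conical seed tube, yellow screw cap, frosted barrel, white band, 30 to 55 g. Origin at its tip, z up to the cap. 115 mm long, barrel 29 mm across, below 16 mm tapering to an 8 mm tip; cap 34 mm across, 100 to 115 mm above the origin: grip it there, across the row (16 mm free between caps in the row; beside the row nothing above 79 mm). Starts seated in the wooden rack by its tag.
- tube_green: 50 ml conical seed tube, green screw cap, frosted barrel, white band, 30 to 55 g. Origin at its tip, z up to the cap. 115 mm long, barrel 29 mm across, below 16 mm tapering to an 8 mm tip; cap 34 mm across, 100 to 115 mm above the origin: grip it there, across the row (16 mm free between caps in the row; beside the row nothing above 79 mm). Starts seated in the wooden rack by its tag.
- tube_blue: 50 ml conical seed tube, blue screw cap, frosted barrel, white band, 30 to 55 g. Origin at its tip, z up to the cap. 115 mm long, barrel 29 mm across, below 16 mm tapering to an 8 mm tip; cap 34 mm across, 100 to 115 mm above the origin: grip it there, across the row (16 mm free between caps in the row; beside the row nothing above 79 mm). Starts seated in the wooden rack by its tag.
- tag_red: Red plastic label clip, 36 x 24 x 3 mm, fixed on the edge of the wooden rack's upper deck at the hole where the red tube starts; it stays there. Origin on the deck, 76 mm above the bench; axes as the rack's; its hole's centre is 26.5 mm towards +y.
- tag_yellow: Yellow plastic label clip, 36 x 24 x 3 mm, fixed on the edge of the wooden rack's upper deck at the hole where the yellow tube starts; it stays there. Origin on the deck, 76 mm above the bench; axes as the rack's; its hole's centre is 26.5 mm towards +y.
- tag_green: Green plastic label clip, 36 x 24 x 3 mm, fixed on the edge of the wooden rack's upper deck at the hole where the green tube starts; it stays there. Origin on the deck, 76 mm above the bench; axes as the rack's; its hole's centre is 26.5 mm towards +y.
- tag_blue: Blue plastic label clip, 36 x 24 x 3 mm, fixed on the edge of the wooden rack's upper deck at the hole where the blue tube starts; it stays there. Origin on the deck, 76 mm above the bench; axes as the rack's; its hole's centre is 26.5 mm towards +y.
- store_rack: Light wooden rack holding the tubes at the start, fixed, 260 x 68 mm, 88 high; origin on the bench under its middle. Row of four holes on its x axis: x = -75, -25, 25, 75 mm. Black end cheek at -x: the hole at -75 is first. Square holes: upper deck 34 mm wide, top at 76 mm; lower deck 21 mm, top at 18 mm, carrying the tube's cone. Seated tube: tip at 8 mm, cap 108 to 123 mm above the bench.
- carrier_rack: White plastic tube rack, empty at the start, fixed, 260 x 68 mm, 88 high; origin on the bench under its middle. Row of four holes on its x axis: x = -75, -25, 25, 75 mm. Black end cheek at -x: the hole at -75 is first. Square holes: upper deck 34 mm wide, top at 76 mm; lower deck 21 mm, top at 18 mm, carrying the tube's cone. Seated tube: tip at 8 mm, cap 108 to 123 mm above the bench.

How it is judged:
By the outcome, as a careful person would: the job done as asked, in the order asked, and still so for the second after the job is handed in, with the robot touching nothing.
It also fails if it takes over 109 s, if anything falls off the work surface, if the arm or the gripper's body presses on something with over 40 N, if the wrist force passes 120 N, or if a joint passes its speed limit or range.

## Working session

There is one attempt and no reset: what is moved stays moved. The work goes in short steps, Python scripts to look and compute and a tool call to move; the robot and the scene stay as the last step left them, time stands still between calls to the robot, and variables do not carry over. Pictures are saved under pics/ and viewed, and the job is handed in when it is done.

Besides the shell and the picture viewer there is one more tool, called by a JSON object that holds its "api" and its "payload". play_rows: Moves the arm, as the interface text tells. Its arguments: {"type":"object","properties":{"increments":{"type":"string"},"gripper":{"type":"number"},"newtons":{"type":"number"}},"required":["increments"]}

```bash
mkdir -p pics; python3 - <<'E'
from plant import ctrl
import cv2
for n in("scene","top"):
    im=ctrl.read_camera(n); cv2.imwrite(f"pics/{n}0.png",im[:,:,::-1]); print(n,ctrl.camera_model(n))
print(ctrl.get_state())
E
```

```text
scene {'fov_y': 50.55262854234061, 'cx': 314.0598686647018, 'cy': 241.365854530593, 'dist_coeffs': array([-0.00411365,  0.        ,  0.        ,  0.        ,  0.        ]), 'rvec': array([ 1.33192705,  1.97969657, -1.0162846 ]), 'tvec': array([ 0.22050017, -0.22575008,  1.23969126])}
top {'fov_y': 50.97949349778823, 'cx': 316.21591675811607, 'cy': 243.8419708517884, 'dist_coeffs': array([-0.10527055,  0.        ,  0.        ,  0.        ,  0.        ]), 'rvec': array([ 2.2043238 , -2.16451902,  0.09234452]), 'tvec': array([-0.01342864,  0.56239709,  0.6969789 ])}
{'time': 0.1, 'qpos': array([-1.25300763e+00,  2.87106689e-01,  1.57806352e+00, -1.81948697e-05,
        1.27861182e+00, -1.50010700e-01]), 'dq': array([ 0.00023816, -0.00404675, -0.00344175, -0.00025895,  0.00175328,
       -0.00072721]), 'joint_efforts': array([ 1.00863021e-03, -4.07297623e+01, -2.93699276e+01, -1.33323965e-04,
        3.43760992e-03, -4.84711961e-06]), 'eef_pos': array([ 0.30419611, -0.6018847 ,  0.23004794]), 'tcp_rot': array([ 9.72768758e-01,  2.31775205e-01, -1.00402554e-04, -1.09010377e-03]), 'contact_force': array([-0.28696359,  0.39512267, -0.15696193]), 'wrist_torque': array([-0.04291106, -0.00345091,  0.02470152]), 'opening': 0.9972915742130525}
```

View pics/scene0.png

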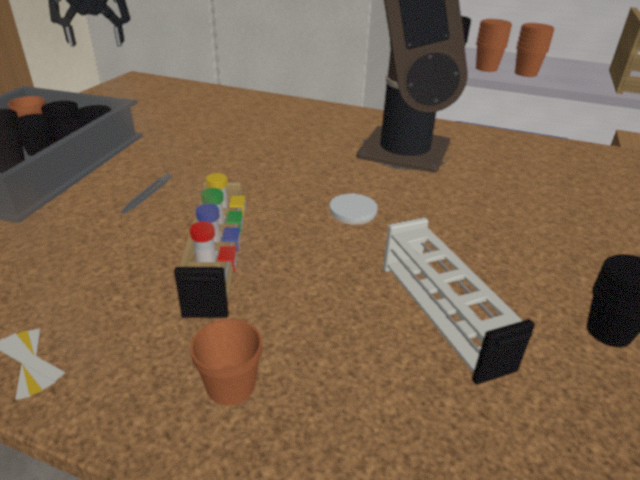

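View pics/top0.png

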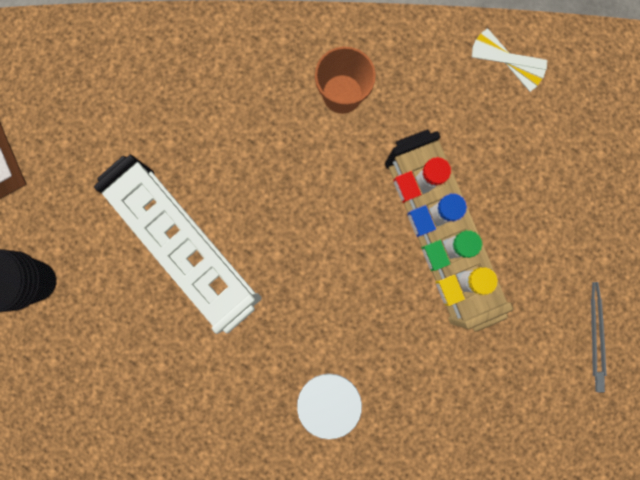

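The order from the black end is red, blue, green, yellow. In the top view the caps are at about (437,171), (453,208), (467,244) and (483,281). The white rack runs from (125,172) at its black end to (236,312). I'll enlarge both racks to measure them.

```bash
cat > h.py <<'E'
import numpy as np, cv2
from plant import ctrl
def K(n):
    m=ctrl.camera_model(n); f=240/np.tan(np.radians(m['fov_y']/2))
    return np.array([[f,0,m['cx']],[0,f,m['cy']],[0,0,1]]),m['dist_coeffs'],m['rvec'],m['tvec']
def toplane(n,uv,z):
    k,d,r,t=K(n); uv=np.asarray(uv,float).reshape(-1,1,2)
    p=cv2.undistortPoints(uv,k,d)[:,0]; R=cv2.Rodrigues(r)[0]
    D=np.c_[p,np.ones(len(p))]@R; C=-R.T@t
    return C+D*((z-C[2])/D[:,2])[:,None]
def proj(n,P):
    k,d,r,t=K(n); return cv2.projectPoints(np.asarray(P,float).reshape(-1,1,3),r,t,k,d)[0][:,0]
E
python3 - <<'E'
from h import *
a=cv2.imread('pics/top0.png'); 
cv2.imwrite('pics/tw.png',cv2.resize(a[140:345,80:275],None,fx=2.9,fy=2.9,interpolation=cv2.INTER_CUBIC))
b=cv2.imread('pics/scene0.png')
cv2.imwrite('pics/sw.png',cv2.resize(b[210:390,370:545],None,fx=3.3,fy=3.3,interpolation=cv2.INTER_CUBIC))
hsv=cv2.cvtColor(a,cv2.COLOR_BGR2HSV)
R={'red':[(0,6),(174,180)],'yellow':[(22,32)],'green':[(55,85)],'blue':[(105,130)]}
for c,rs in R.items():
    m=sum(((hsv[:,:,0]>=l)&(hsv[:,:,0]<=h)&(hsv[:,:,1]>150)&(hsv[:,:,2]>90)).astype(np.uint8) for l,h in rs)
    m[:120]=0;m[:,:380]=0
    n,l,s,ce=cv2.connectedComponentsWithStats(m)
    for i in range(1,n):
        if s[i,4]>100:
            z=0.079 if ce[i][0]<ce[1:][s[1:,4]>100].mean(0)[0] else 0.123
            cn=cv2.findContours((l==i).astype(np.uint8),0,2)[0][0]
            print(c,s[i],ce[i].round(1),cv2.minEnclosingCircle(cn),cv2.minAreaRect(cn),z,toplane('top',ce[i],z).round(4))
print('cam',-cv2.Rodrigues(K('top')[2])[0].T@K('top')[3])
E
```

```text
red [423 157  28  28 597] [436.5 170.6] ((436.6428527832031, 170.64285278320312), 14.151252746582031) ((436.5, 170.5), (27.0, 27.0), 90.0) 0.123 [[ 0.6495 -0.1518  0.123 ]]
red [394 171  27  32 474] [407.8 185.7] ((407.0, 186.5), 16.007909774780273) ((407.16455078125, 186.0690155029297), (26.33601951599121, 19.77305030822754), 67.7509765625) 0.079 [[ 0.6382 -0.1238  0.079 ]]
yellow [469 267  29  28 657] [482.9 280.7] ((482.7926940917969, 280.7926940917969), 14.709898948669434) ((483.0, 280.5), (27.0, 28.0), 90.0) 0.123 [[ 0.5127 -0.2099  0.123 ]]
yellow [436 275  29  31 519] [451.3 289.8] ((450.0, 290.0), 16.643415451049805) ((450.4017639160156, 289.9265441894531), (28.523677825927734, 20.656526565551758), 67.7509765625) 0.079 [[ 0.5006 -0.1821  0.079 ]]
green [454 231  27  26 542] [467.2 243.8] ((467.2337646484375, 243.96104431152344), 13.390024185180664) ((467.0, 243.5), (25.0, 26.0), 90.0) 0.123 [[ 0.5582 -0.1901  0.123 ]]
green [424 241  25  29 415] [436.7 255. ] ((436.0, 255.0), 14.4223051071167) ((436.5707702636719, 255.06195068359375), (25.452543258666992, 17.164690017700195), 67.7509765625) 0.079 [[ 0.5462 -0.1625  0.079 ]]
blue [439 194  27  26 553] [451.8 207. ] ((451.56781005859375, 206.75424194335938), 13.61874008178711) ((452.0, 206.5), (25.0, 26.0), 90.0) 0.123 [[ 0.6039 -0.1708  0.123 ]]
blue [409 206  26  30 426] [422.3 220.2] ((421.5, 220.5), 14.916534423828125) ((421.88934326171875, 220.34071350097656), (25.452543258666992, 18.30059051513672), 67.7509765625) 0.079 [[ 0.5922 -0.1431  0.079 ]]
cam [0.50633345 0.00082794 0.73883432]
```

View pics/tw.png

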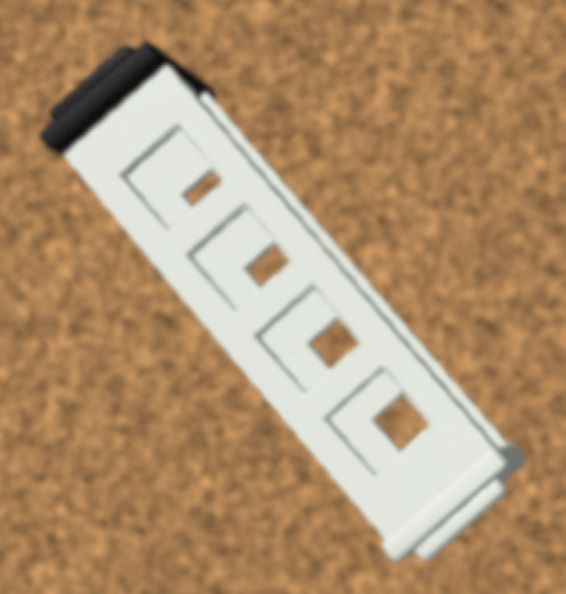

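View pics/sw.png

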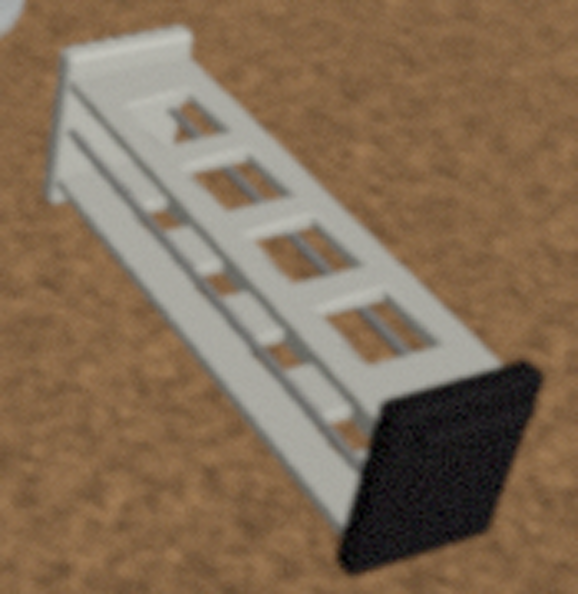

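The top crop shows three clear deck-level corners per hole in the white rack, and hole 1 beside the black cheek is at the upper left. The scene crop shows the same holes with hole 1 nearest. I'll fit the rack's rigid pose from the hole corners in each view, and triangulate the caps from both.

```bash
cat > fit.py <<'E'
from h import *
def rigid(mdl,pts):
    a=mdl-mdl.mean(0);b=pts-pts.mean(0)
    th=np.arctan2((a[:,0]*b[:,1]-a[:,1]*b[:,0]).sum(),(a*b).sum())
    R=np.array([[np.cos(th),-np.sin(th)],[np.sin(th),np.cos(th)]]); t=pts.mean(0)-R@mdl.mean(0)
    return th,R,t,np.linalg.norm((mdl@R.T+t)-pts,axis=1)
E
python3 - <<'E'
from fit import *
X=[-75,-25,25,75]
T=[[(178,127),(123,175),(168,228)],[(246,206),(190,255),(236,308)],[(313,287),(258,337),(305,391)],[(382,369),(327,418),(375,473)]]
c3=[(-17,17),(-17,-17),(17,-17)]
uv=np.array(sum(T,[]),float); uv=(uv+.5)/2.9-.5+[80,140]
m=np.array([[x+a,b] for x in X for a,b in c3])/1000
p=toplane('top',uv,.076)[:,:2]; th,R,t,e=rigid(m,p); print('top',th,t,(e*1000).round(1))
print((np.array([[x/1000,0] for x in X])@R.T+t).round(4))
S=[[(318,308),(382,290),(442,345),(370,364)],[(247,232),(312,219),(363,264),(293,283)],[(186,164),(247,153),(294,195),(230,210)],[(127,106),(185,95),(230,130),(0,0)]]
c4=[(17,17),(17,-17),(-17,-17),(-17,17)]
uv=np.array(sum(S,[])[:15],float); uv=(uv+.5)/3.3-.5+[370,210]
m=(np.array([[x+a,b] for x in X for a,b in c4])/1000)[:15]
p=toplane('scene',uv,.076)[:,:2]; th,R,t,e=rigid(m,p); print('scene',th,t,(e*1000).round(1))
print((np.array([[x/1000,0] for x in X])@R.T+t).round(4))
# caps in scene
b=cv2.imread('pics/scene0.png'); hsv=cv2.cvtColor(b,cv2.COLOR_BGR2HSV)
cv2.imwrite('pics/sc.png',cv2.resize(b[165:325,170:260],None,fx=3.6,fy=3.6,interpolation=cv2.INTER_CUBIC))
RR={'red':[(0,6),(174,180)],'blue':[(105,130)],'green':[(55,85)],'yellow':[(22,32)]}
top={'red':(436.5,170.6),'blue':(451.8,207),'green':(467.2,243.8),'yellow':(482.9,280.7)}
P=[]
for c,rs in RR.items():
    mk=sum(((hsv[:,:,0]>=l)&(hsv[:,:,0]<=h)&(hsv[:,:,1]>130)&(hsv[:,:,2]>70)).astype(np.uint8) for l,h in rs)
    mk[:165]=0;mk[330:]=0;mk[:,:170]=0;mk[:,260:]=0
    n,l,s,ce=cv2.connectedComponentsWithStats(mk)
    for i in range(1,n):
        if s[i,4]>60:
            z=.123 if ce[i][0]<226 and s[i,0]<218 else .079
            print(c,s[i],ce[i].round(1),toplane('scene',ce[i],.1155 if z==.123 else z).round(4))
E
```

```text
top -2.4031724476938665 [0.55663934 0.18577637] [0.4 0.5 0.2 0.5 0.5 0.7 0.3 0.6 0.3 0.8 0.2 0.9]
[[0.6121 0.2363]
 [0.5751 0.2026]
 [0.5382 0.1689]
 [0.5012 0.1353]]
scene -2.3946463023932605 [0.55946385 0.18688398] [0.9 2.4 0.5 0.9 1.3 2.2 1.  0.7 2.3 1.9 0.6 2.4 1.  3.9 1.2]
[[0.6145 0.2378]
 [0.5778 0.2039]
 [0.5411 0.1699]
 [0.5044 0.1359]]
red [190 222  24  20 414] [201.6 231.4] [[ 0.6537 -0.1538  0.1155]]
red [217 246  19  25 268] [226.9 254.2] [[ 0.6445 -0.1215  0.079 ]]
green [211 189  11  13  74] [217.  193.6] [[ 0.5512 -0.1889  0.1155]]
green [229 212  12  11  92] [235.4 216. ] [[ 0.5477 -0.1605  0.079 ]]
yellow [206 173  22  16 286] [216.2 180.6] [[ 0.5138 -0.2121  0.1155]]
yellow [229 195  16  21 189] [237.1 202.2] [[ 0.5079 -0.1792  0.079 ]]
```

View pics/sc.png

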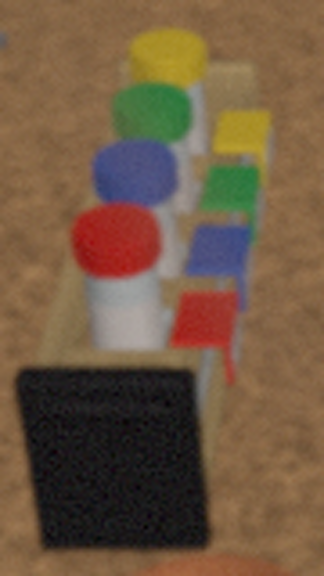

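The label clips have a folded lip, which pulls their blobs outward, so I'll trust the caps. The two views of the carrier agree within 3 mm. I'll use the top view for both racks so its calibration error mostly cancels. Next is a helper that works out increments from the current pose.

```bash
cat > go.py <<'E'
import sys
from h import *
from scipy.spatial.transform import Rotation as Ro
TS,TC=-2.740,-2.403
u=np.array([np.cos(TS),np.sin(TS)]); mid=np.mean([[.6495,-.1518],[.6039,-.1708],[.5582,-.1901],[.5127,-.2099]],0)
store=[mid+u*x for x in(-.075,-.025,.025,.075)]
v=np.array([np.cos(TC),np.sin(TC)]); carrier=[np.array([.5566,.1858])+v*x for x in(-.075,-.025,.025,.075)]
def go(x,y,z,th):
    s=ctrl.get_state(); R=Ro.from_quat(s['tcp_rot']).as_matrix()
    d=R.T@(np.array([x,y,z])-s['eef_pos']); yaw=np.arctan2(R[1,0],R[0,0]); r=yaw-th
    r=(r+np.pi/2)%np.pi-np.pi/2
    print('at',s['eef_pos'].round(4),'yaw',yaw.round(4),'t',s['time'],'F',s['contact_force'].round(1),'op',s['opening'],'dq',abs(s['dq']).max().round(3))
    print('inc',d.round(4),round(r,4))
if __name__=='__main__':
    w,i,z=sys.argv[1],int(sys.argv[2]),float(sys.argv[3]); o=[float(a) for a in sys.argv[4:6]] or [0,0]
    p=(store if w=='s' else carrier)[i-1]+o; print(w,i,p.round(4)); go(*p,z,TS+np.pi if w=='s' else TC+np.pi)
E
python3 go.py s 1 .235
```

```text
s 1 [ 0.6501 -0.1513]
at [ 0.3042 -0.6019  0.23  ] yaw 0.4678 t 0.1 F [-0.3  0.4 -0.2] op 0.9972915742130525 dq 0.004
inc [ 0.5119 -0.2462 -0.0043] 0.0662
```

{"api": "play_rows", "payload": {"increments": "0.512 -0.246 -0.004 0.066;0.512 -0.246 -0.004 0.066;0.512 -0.246 -0.004 0.066;0.512 -0.246 -0.004 0.066;0.512 -0.246 -0.004 0.066", "gripper": 0.0854, "newtons": 40}}

```text
time: 0.72
eef_pos: [0.4955, -0.3527, 0.233]
tcp_rot: [0.98, 0.199, -0.0, -0.0]
contact_force: [1.2, -0.3, 0.3]
opening: 1.0
```

```bash
python3 go.py s 1 .235
```

```text
s 1 [ 0.6501 -0.1513]
at [ 0.4955 -0.3527  0.233 ] yaw 0.4015 t 0.725 F [ 1.2 -0.3  0.3] op 1.0004088726049114 dq 0.821
inc [ 0.221  -0.125  -0.0019] -0.0001
```

{"api": "play_rows", "payload": {"increments": "0.221 -0.125 -0.002 0;0.221 -0.125 -0.002 0;0.221 -0.125 -0.002 0;0.221 -0.125 -0.002 0;0.221 -0.125 -0.002 0"}}

```text
time: 1.35
eef_pos: [0.6508, -0.1492, 0.2347]
tcp_rot: [0.979, 0.202, -0.0, -0.001]
contact_force: [-1.0, -1.2, -0.1]
opening: 0.998
```

{"api": "play_rows", "payload": {"increments": "0 0 0 0;0 0 0 0"}}

```text
time: 1.6
eef_pos: [0.6485, -0.1544, 0.2352]
tcp_rot: [0.98, 0.199, -0.0, -0.0]
contact_force: [0.2, -0.4, -0.1]
opening: 1.001
```

```bash
python3 go.py s 1 .094; python3 - <<'E'
from h import *
for n in("scene","top"):
    im=ctrl.read_camera(n)[:,:,::-1]; 
    c=im[100:340,340:560] if n=='top' else im[60:330,100:330]
    cv2.imwrite(f"pics/{n}1.png",cv2.resize(c,None,fx=2.2,fy=2.2))
E
```

```text
s 1 [ 0.6501 -0.1513]
at [ 0.6485 -0.1544  0.2352] yaw 0.4001 t 1.6 F [ 0.2 -0.4 -0.1] op 1.0013132947107763 dq 0.009
inc [ 0.0028 -0.0022  0.1412] -0.0015
```

View pics/scene1.png

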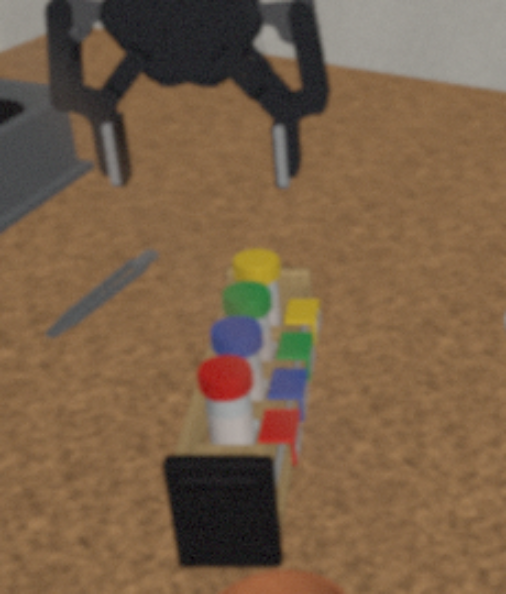

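View pics/top1.png

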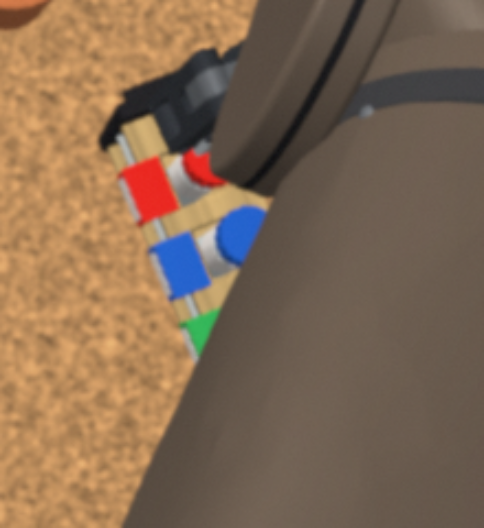

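The open fingers straddle the row, with tips at about (152,144) and (229,145) in the scene image. I'll compare those with the projected kinematics and then descend.

```bash
python3 - <<'E'
from h import *
from scipy.spatial.transform import Rotation as Ro
s=ctrl.get_state(); R=Ro.from_quat(s['tcp_rot']).as_matrix()
print([proj('scene',s['eef_pos']+R[:,1]*k*.0427-R[:,2]*.013).round(1) for k in(1,-1)])
E
```

```text
[array([[158.4, 141.2]]), array([[226.4, 142. ]])]
```

{"api": "play_rows", "payload": {"increments": "0.003 -0.002 0.05 0;0.003 -0.002 0.1 0;0.003 -0.002 0.141 0;0.003 -0.002 0.141 0;0.003 -0.002 0.141 0"}}

```text
time: 2.33
eef_pos: [0.6522, -0.1513, 0.0966]
tcp_rot: [0.98, 0.199, 0.001, 0.001]
contact_force: [0.3, -0.2, 1.3]
opening: 1.002
```

```bash
python3 go.py s 1 .094
```

```text
s 1 [ 0.6501 -0.1513]
at [ 0.6522 -0.1513  0.0966] yaw 0.4008 t 2.325 F [ 0.3 -0.2  1.3] op 1.002278589012599 dq 0.027
inc [-0.002  -0.0008  0.0026] -0.0008
```

{"api": "play_rows", "payload": {"increments": "-0.002 0 0.002 0;-0.002 0 0.002 0;-0.002 0 0.002 0;-0.002 0 0.002 0"}}

```text
time: 2.82
eef_pos: [0.6496, -0.1509, 0.0929]
tcp_rot: [0.98, 0.2, 0.0, 0.0]
contact_force: [-0.4, -0.1, -0.2]
opening: 0.997
```

{"api": "play_rows", "payload": {"increments": "0 0 0 0;0 0 0 0;0 0 0 0;0 0 0 0;0 0 0 0", "gripper": 0.0, "newtons": 40}}

```text
time: 3.45
eef_pos: [0.6495, -0.151, 0.0926]
tcp_rot: [0.98, 0.2, 0.0, 0.0]
contact_force: [0.8, -0.3, 0.7]
opening: 0.381
```

```bash
python3 go.py s 1 .24; python3 - <<'E'
from h import *
for n in("scene","top"):
    im=ctrl.read_camera(n)[:,:,::-1]; 
    c=im[100:340,340:560] if n=='top' else im[100:330,130:330]
    cv2.imwrite(f"pics/{n}2.png",cv2.resize(c,None,fx=2.5,fy=2.5))
E
```

```text
s 1 [ 0.6501 -0.1513]
at [ 0.6495 -0.151   0.0926] yaw 0.4018 t 3.45 F [ 0.8 -0.3  0.7] op 0.3814645285522977 dq 0.002
inc [ 0.0005  0.0006 -0.1474] 0.0003
```

View pics/scene2.png

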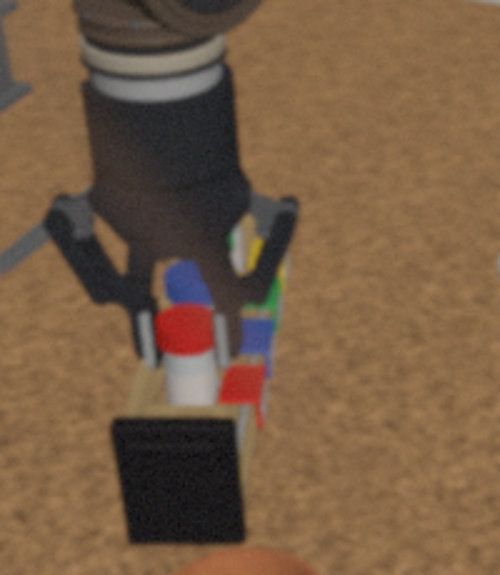

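The fingers stopped on the cap at 33 mm opening, with the cap between the pads at scene crop position (187,330) and almost no side force. I'll lift it.

{"api": "play_rows", "payload": {"increments": "0 0 -0.025 0;0 0 -0.055 0;0 0 -0.1 0;0 0 -0.148 0;0 0 -0.148 0"}}

```text
time: 4.18
eef_pos: [0.6519, -0.1518, 0.247]
tcp_rot: [0.98, 0.2, 0.005, 0.003]
contact_force: [-0.3, 0.3, -0.3]
opening: 0.387
```

{"api": "play_rows", "payload": {"increments": "0 0 0 0;0 0 0 0"}}

```text
time: 4.42
eef_pos: [0.6484, -0.1505, 0.2379]
tcp_rot: [0.98, 0.2, -0.002, -0.001]
contact_force: [0.1, -0.2, 0.3]
opening: 0.388
```

```bash
python3 go.py c 1 .24; python3 - <<'E'
from h import *
for n in("scene",):
    im=ctrl.read_camera(n)[:,:,::-1]; 
    c=im[30:330,100:340]
    cv2.imwrite(f"pics/{n}3.png",cv2.resize(c,None,fx=2,fy=2))
E
```

```text
c 1 [0.6121 0.2363]
at [ 0.6484 -0.1505  0.2379] yaw 0.4018 t 4.425 F [ 0.1 -0.2  0.3] op 0.38763492745820166 dq 0.004
inc [ 0.1178 -0.3702 -0.0014] -0.3368
```

View pics/scene3.png

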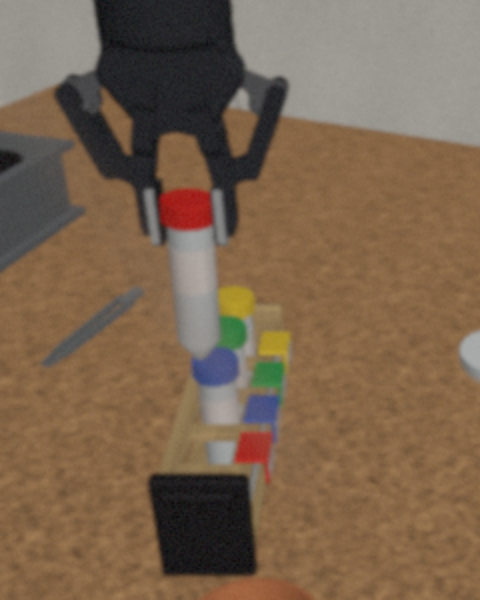

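The red tube hangs freely in the grip. I'll check its lean against the true vertical in the scene view, then move it over.

```bash
python3 - <<'E'
from h import *
# seen: cap centre crop (187,210)/2+(100,30), tip crop (201,356)
p=np.array([.6484,-.1505])
for z in (.238+.023,.238+.023-.1075): print(proj('scene',[*p,z]).round(1))
print(np.array([[187,210],[202,356]])/2+[100,30])
E
```

```text
[[194.3 132.8]]
[[202.9 206.8]]
[[193.5 135. ]
 [201.  208. ]]
```

{"api": "play_rows", "payload": {"increments": "0.118 -0.37 -0.002 -0.067;0.118 -0.37 -0.002 -0.134;0.118 -0.37 -0.002 -0.201;0.118 -0.37 -0.002 -0.27;0.118 -0.37 -0.002 -0.337"}}

```text
time: 5.1
eef_pos: [0.6194, 0.162, 0.2407]
tcp_rot: [0.932, 0.362, -0.001, -0.0]
contact_force: [0.6, -0.7, 0.2]
opening: 0.379
```

```bash
python3 go.py c 1 .24
```

```text
c 1 [0.6121 0.2363]
at [0.6194 0.162  0.2407] yaw 0.7408 t 5.1 F [ 0.6 -0.7  0.2] op 0.3791354405453767 dq 0.793
inc [ 0.0447 -0.0598  0.0007] 0.0022
```

{"api": "play_rows", "payload": {"increments": "0.045 -0.06 0 0.002;0.045 -0.06 0 0.002;0.045 -0.06 0 0.002;0.045 -0.06 0 0.002"}}

```text
time: 5.6
eef_pos: [0.6135, 0.2333, 0.2415]
tcp_rot: [0.933, 0.359, -0.001, 0.0]
contact_force: [-0.0, -0.2, -0.6]
opening: 0.383
```

```bash
python3 go.py c 1 .24
```

```text
c 1 [0.6121 0.2363]
at [0.6135 0.2333 0.2415] yaw 0.7352 t 5.6 F [-0.  -0.2 -0.6] op 0.3830356006732128 dq 0.014
inc [ 0.001  -0.0032  0.0015] -0.0034
```

{"api": "play_rows", "payload": {"increments": "0.001 -0.003 0.0015 -0.003;0.001 -0.003 0.0015 -0.003;0.001 -0.003 0.0015 -0.003"}}

```text
time: 5.98
eef_pos: [0.6121, 0.2372, 0.2407]
tcp_rot: [0.933, 0.361, 0.0, 0.0]
contact_force: [-0.5, 0.5, -0.1]
opening: 0.383
```

```bash
python3 go.py c 1 .24;python3 - <<'E'
from h import *
for n in("scene","top"):
    im=ctrl.read_camera(n)[:,:,::-1]; 
    c=im[100:340,20:270] if n=='top' else im[120:400,350:580]
    cv2.imwrite(f"pics/{n}4.png",cv2.resize(c,None,fx=2.1,fy=2.1))
s=ctrl.get_state()['eef_pos']
print(proj('scene',[s+[0,0,.023],s-[0,0,.0845]]))
E
```

```text
c 1 [0.6121 0.2363]
at [0.6121 0.2372 0.2407] yaw 0.739 t 5.975 F [-0.5  0.5 -0.1] op 0.38262633970743676 dq 0.006
inc [-0.0006  0.0006  0.0007] 0.0004
[[521.82626408 177.60542765]
 [498.8525107  257.46212717]]
```

View pics/scene4.png

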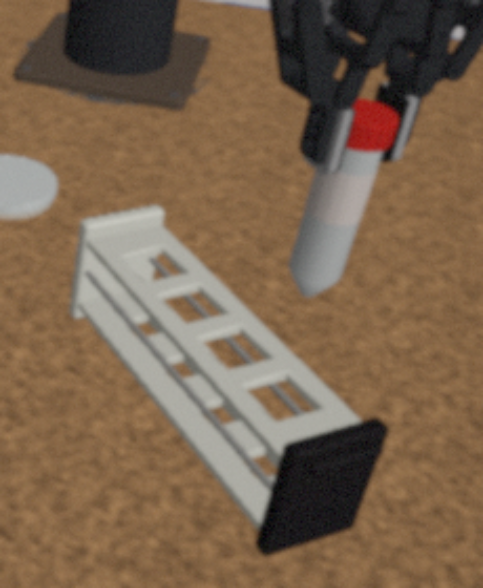

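View pics/top4.png

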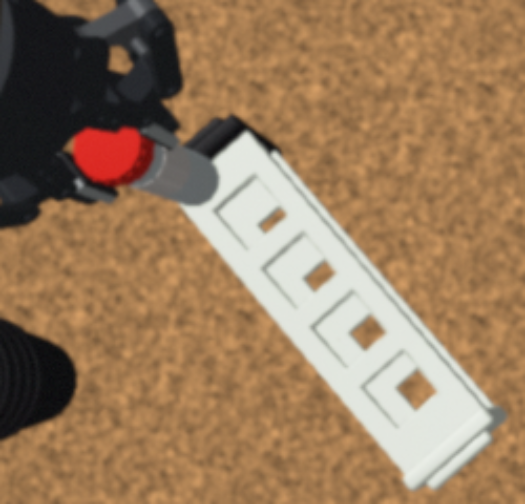

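The top view shows the held cap clear of the gripper at crop (113,153). I'll cast it onto its known height and compare with the commanded position.

```bash
cat > cap.py <<'E'
import sys
from h import *
RR={'red':[(0,6),(174,180)],'blue':[(105,130)],'green':[(55,85)],'yellow':[(22,32)]}
def cap(c):
    im=ctrl.read_camera('top')[:,:,::-1]; s=ctrl.get_state()['eef_pos']
    hsv=cv2.cvtColor(np.ascontiguousarray(im),cv2.COLOR_BGR2HSV)
    mk=sum(((hsv[:,:,0]>=l)&(hsv[:,:,0]<=h)&(hsv[:,:,1]>150)&(hsv[:,:,2]>90)).astype(np.uint8) for l,h in RR[c]); mk[:,320:]=0
    mk[:,:30]=0
    n,l,st,ce=cv2.connectedComponentsWithStats(mk); i=1+st[1:,4].argmax()
    cn=max(cv2.findContours((l==i).astype(np.uint8),0,2)[0],key=len); (mx,my),r=cv2.minEnclosingCircle(cn)
    print(st[i],ce[i],(mx,my,r)); 
    for uv in(ce[i],(mx,my)): print('offset cap-TCP mm',((toplane('top',uv,s[2]+.0304)[0]-s)*1000)[:2].round(1))
cap(sys.argv[1])
E
python3 cap.py red
```

```text
[ 54 160  39  29 856] [ 72.86098131 173.33878505] (73.07726287841797, 170.5641326904297, 19.232236862182617)
offset cap-TCP mm [-5.1 -3. ]
offset cap-TCP mm [-2.3 -3. ]
```

After allowing for the visible cap side, which biases the blob toward the camera, the offset is about 1 mm. I'll lower the tip to just above the deck and look.

{"api": "play_rows", "payload": {"increments": "-0.0005 0.0005 0.035 0;-0.0005 0.0005 0.068 0;-0.0005 0.0005 0.068 0;-0.0005 0.0005 0.068 0"}}

```text
time: 6.62
eef_pos: [0.6127, 0.2373, 0.1741]
tcp_rot: [0.932, 0.362, 0.001, 0.0]
contact_force: [0.9, 0.6, -0.0]
opening: 0.384
```

```bash
python3 go.py c 1 .094;python3 - <<'E'
from h import *
for n in("scene","top"):
    im=ctrl.read_camera(n)[:,:,::-1]; 
    c=im[100:340,20:270] if n=='top' else im[160:400,370:570]
    cv2.imwrite(f"pics/{n}5.png",cv2.resize(c,None,fx=2.4,fy=2.4,interpolation=cv2.INTER_CUBIC))
E
```

```text
c 1 [0.6121 0.2363]
at [0.6127 0.2373 0.1741] yaw 0.7399 t 6.625 F [ 0.9  0.6 -0. ] op 0.3836823990114647 dq 0.021
inc [-0.0013  0.0002  0.0801] 0.0013
```

View pics/scene5.png

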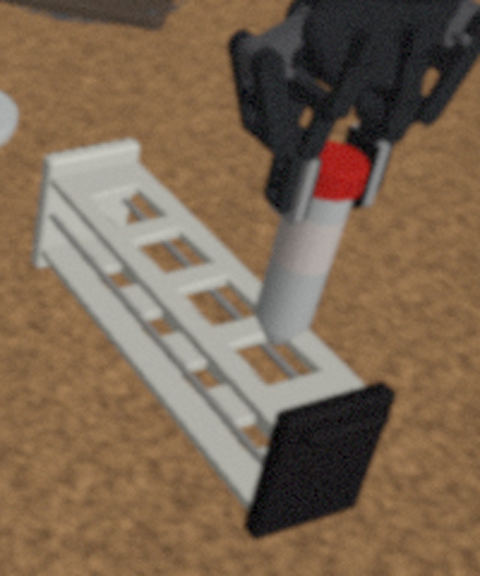

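View pics/top5.png

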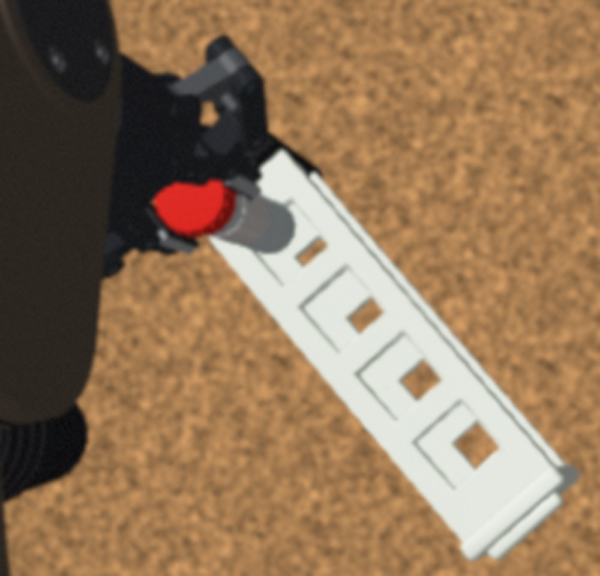

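Red's tip sits above hole 1, and scene crop (288,338) agrees with 13 mm above the hole centre. I'll lower it in small steps and watch the force.

{"api": "play_rows", "payload": {"increments": "-0.001 0 0.01 0;-0.001 0 0.02 0;-0.001 0 0.03 0;-0.001 0 0.03 0"}}

```text
time: 7.22
eef_pos: [0.6101, 0.2361, 0.1406]
tcp_rot: [0.932, 0.362, -0.002, -0.0]
contact_force: [0.1, -0.4, -0.9]
opening: 0.381
```

```bash
python3 go.py c 1 .094
```

```text
c 1 [0.6121 0.2363]
at [0.6101 0.2361 0.1406] yaw 0.7398 t 7.225 F [ 0.1 -0.4 -0.9] op 0.38055262886945623 dq 0.02
inc [0.0017 0.0012 0.0466] 0.0012
```

{"api": "play_rows", "payload": {"increments": "0.001 0.001 0.012 0;0.001 0.001 0.024 0;0.001 0.001 0.036 0;0.001 0.001 0.036 0;0.001 0.001 0.036 0"}}

```text
time: 7.85
eef_pos: [0.6128, 0.2362, 0.1066]
tcp_rot: [0.932, 0.361, 0.0, 0.0]
contact_force: [0.2, 0.7, -0.8]
opening: 0.383
```

```bash
python3 go.py c 1 .0935
```

```text
c 1 [0.6121 0.2363]
at [0.6128 0.2362 0.1066] yaw 0.7397 t 7.85 F [ 0.2  0.7 -0.8] op 0.38292150439955086 dq 0.008
inc [-0.0005 -0.0006  0.0131] 0.0011
```

{"api": "play_rows", "payload": {"increments": "0 0 0.005 0;0 0 0.01 0;0 0 0.013 0;0 0 0.013 0"}}

```text
time: 8.35
eef_pos: [0.6128, 0.2374, 0.095]
tcp_rot: [0.932, 0.361, 0.001, -0.001]
contact_force: [-2.2, 1.1, 4.9]
opening: 0.38
```

```bash
python3 go.py c 1 .0935;python3 - <<'E'
from h import *
for n in("scene",):
    im=ctrl.read_camera(n)[:,:,::-1]; 
    c=im[160:400,370:570]
    cv2.imwrite(f"pics/{n}6.png",cv2.resize(c,None,fx=2.4,fy=2.4,interpolation=cv2.INTER_CUBIC))
E
```

```text
c 1 [0.6121 0.2363]
at [0.6128 0.2374 0.095 ] yaw 0.7394 t 8.35 F [-2.2  1.1  4.9] op 0.38030916559099137 dq 0.002
inc [-0.0013  0.0004  0.0015] 0.0008
```

View pics/scene6.png

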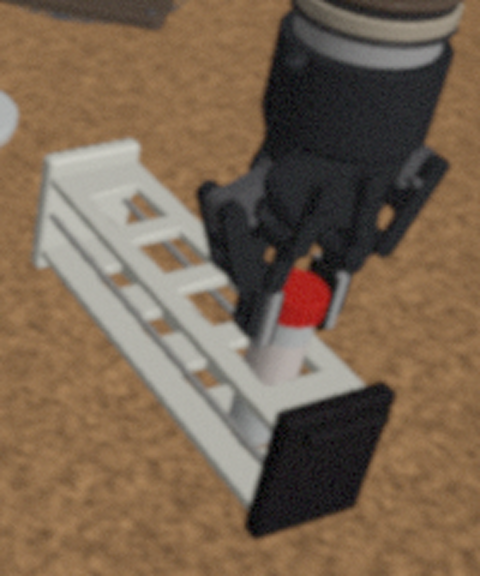

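Red is at the bottom, with 5 N upward and a slight side load. I'll nudge it along that push, press a little, and release.

{"api": "play_rows", "payload": {"increments": "-0.001 -0.001 0.001 0;-0.001 -0.001 0.002 0;-0.001 -0.001 0.002 0"}}

```text
time: 8.78
eef_pos: [0.612, 0.2377, 0.0939]
tcp_rot: [0.932, 0.361, 0.001, -0.001]
contact_force: [-2.7, 2.1, 6.4]
opening: 0.382
```

{"api": "play_rows", "payload": {"increments": "0 0 0 0;0 0 0 0;0 0 0 0;0 0 0 0", "gripper": 0.0854}}

```text
time: 9.28
eef_pos: [0.6111, 0.2362, 0.0913]
tcp_rot: [0.932, 0.361, -0.0, 0.0]
contact_force: [0.6, -0.2, 0.6]
opening: 1.0
```

```bash
python3 go.py c 1 .235
```

```text
c 1 [0.6121 0.2363]
at [0.6111 0.2362 0.0913] yaw 0.7397 t 9.275 F [ 0.6 -0.2  0.6] op 0.9997953080167391 dq 0.003
inc [ 0.0007  0.0005 -0.1437] 0.0011
```

{"api": "play_rows", "payload": {"increments": "0 0 -0.03 0;0 0 -0.08 0;0 0 -0.144 0;0 0 -0.144 0;0 0 -0.144 0"}}

```text
time: 9.9
eef_pos: [0.6111, 0.2363, 0.2356]
tcp_rot: [0.932, 0.361, 0.0, 0.0]
contact_force: [0.1, -0.3, -0.6]
opening: 0.999
```

```bash
python3 go.py s 2 .235;python3 - <<'E'
from h import *
for n in("scene","top"):
    im=ctrl.read_camera(n)[:,:,::-1]; 
    c=im[100:340,20:270] if n=='top' else im[160:400,370:570]
    cv2.imwrite(f"pics/{n}7.png",cv2.resize(c,None,fx=2.4,fy=2.4,interpolation=cv2.INTER_CUBIC))
E
```

```text
s 2 [ 0.6041 -0.1709]
at [0.6111 0.2363 0.2356] yaw 0.7397 t 9.9 F [ 0.1 -0.3 -0.6] op 0.999141010207451 dq 0.042
inc [-0.2796  0.296   0.0006] 0.3381
```

View pics/scene7.png

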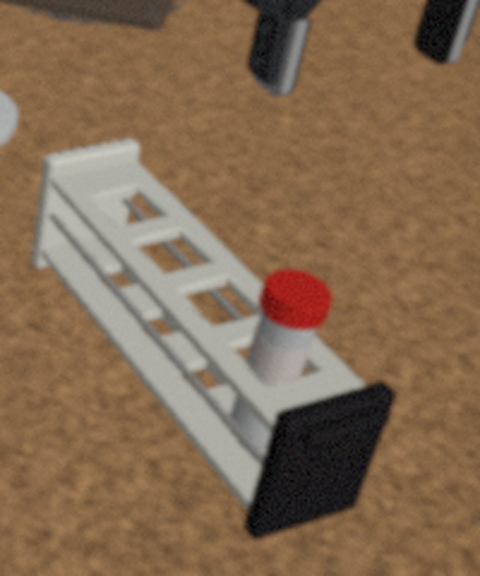

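View pics/top7.png

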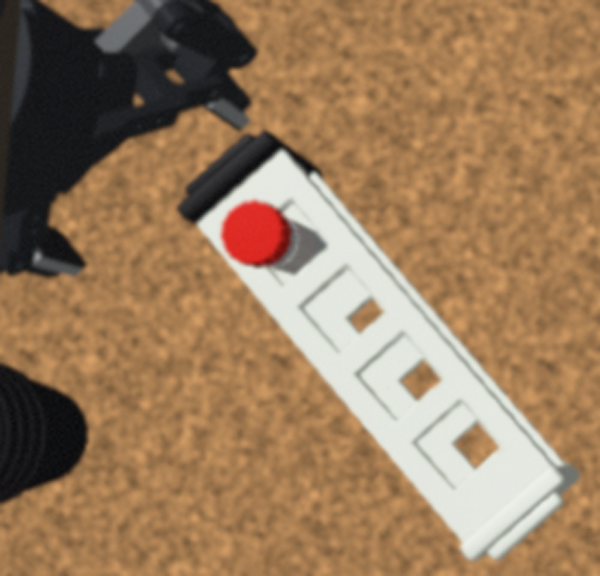

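Red stands in hole 1. I'll check from the top view that the cap's position and size match a seated tube, and use this to improve the offset between holes and caps.

```bash
cat > seat.py <<'E'
import sys
from go import *
RR={'red':[(0,6),(174,180)],'blue':[(105,130)],'green':[(55,85)],'yellow':[(22,32)]}
im=np.ascontiguousarray(ctrl.read_camera('top')[:,:,::-1]); hsv=cv2.cvtColor(im,cv2.COLOR_BGR2HSV)
im2=np.ascontiguousarray(ctrl.read_camera('scene')[:,:,::-1]); hs2=cv2.cvtColor(im2,cv2.COLOR_BGR2HSV)
for c in sys.argv[1:]:
    i=['red','blue','green','yellow'].index(c); h=carrier[i]
    for n,H in(('top',hsv),('scene',hs2)):
        mk=sum(((H[:,:,0]>=l)&(H[:,:,0]<=q)&(H[:,:,1]>140)&(H[:,:,2]>70)).astype(np.uint8) for l,q in RR[c])
        if n=='top': mk[:,320:]=0; mk[:,:85]=0
        else: mk[:,:380]=0
        nn,l,st,ce=cv2.connectedComponentsWithStats(mk); k=1+st[1:,4].argmax()
        e=ce[k]; 
        print(c,n,st[k],e.round(1),'z.123',((toplane(n,e,.123)[0,:2]-h)*1000).round(1),'proj seated mid',proj(n,[*h,.1155]).round(1))
E
python3 seat.py red
```

```text
red top [113 184  28  26 573] [126.4 197.1] z.123 [-3.1  0.1] proj seated mid [[128.7 195.7]]
red scene [479 272  29  25 579] [492.8 284.2] z.123 [10.3  2.3] proj seated mid [[490.3 283.5]]
```

{"api": "play_rows", "payload": {"increments": "-0.28 0.296 0 0.068;-0.28 0.296 0 0.136;-0.28 0.296 0 0.204;-0.28 0.296 0 0.272;-0.28 0.296 0 0.338"}}

```text
time: 10.72
eef_pos: [0.6048, -0.0779, 0.2341]
tcp_rot: [0.98, 0.199, -0.001, -0.001]
contact_force: [-0.3, 0.2, -0.6]
opening: 1.002
```

```bash
python3 go.py s 2 .235
```

```text
s 2 [ 0.6041 -0.1709]
at [ 0.6048 -0.0779  0.2341] yaw 0.3997 t 10.725 F [-0.3  0.2 -0.6] op 1.0021253336079416 dq 0.815
inc [-0.0368  0.0854 -0.0009] -0.0019
```

Red's cap height matches seated to within 1 px in the scene view. Its sideways offset is 3–5 mm, within hole play, and the side load also pointed to −x,+y. I'll shift the remaining targets by (−1,+1) mm. Now blue.

{"api": "play_rows", "payload": {"increments": "-0.037 0.085 -0.001 -0.002;-0.037 0.085 -0.001 -0.002;-0.037 0.085 -0.001 -0.002;-0.037 0.085 -0.001 -0.002;-0.037 0.085 -0.001 -0.002"}}

```text
time: 11.35
eef_pos: [0.6048, -0.1673, 0.2362]
tcp_rot: [0.98, 0.201, -0.0, -0.0]
contact_force: [-0.1, 0.2, -0.4]
opening: 1.0
```

```bash
sed -i 's/\[.5566,.1858\]/[.5556,.1868]/' go.py; python3 go.py s 2 .094; python3 - <<'E'
from h import *
im=ctrl.read_camera('scene')[:,:,::-1]; cv2.imwrite("pics/scene8.png",cv2.resize(im[60:330,100:330],None,fx=2.2,fy=2.2))
E
```

```text
s 2 [ 0.6041 -0.1709]
at [ 0.6048 -0.1673  0.2362] yaw 0.4056 t 11.35 F [-0.1  0.2 -0.4] op 1.0004902644746285 dq 0.005
inc [-0.002   0.0032  0.1422] 0.004
```

View pics/scene8.png

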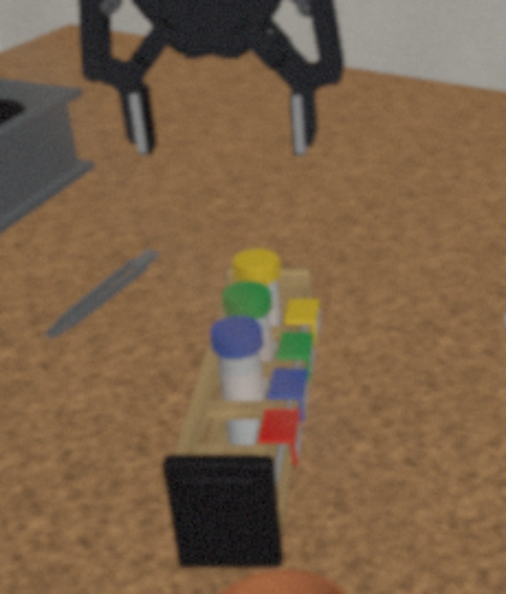

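Blue's cap is at crop (237,337), with the jaws above it. I'll descend.

{"api": "play_rows", "payload": {"increments": "-0.002 0.003 0.04 0.004;-0.002 0.003 0.1 0.004;-0.002 0.003 0.142 0.004;-0.002 0.003 0.142 0.004;-0.002 0.003 0.142 0.004"}}

```text
time: 12.02
eef_pos: [0.6056, -0.1723, 0.0968]
tcp_rot: [0.98, 0.199, 0.001, 0.001]
contact_force: [0.5, -0.1, 0.5]
opening: 1.001
```

```bash
python3 go.py s 2 .093
```

```text
s 2 [ 0.6041 -0.1709]
at [ 0.6056 -0.1723  0.0968] yaw 0.4008 t 12.025 F [ 0.5 -0.1  0.5] op 1.0014444801589324 dq 0.026
inc [-0.0008 -0.0019  0.0038] -0.0008
```

{"api": "play_rows", "payload": {"increments": "-0.001 -0.001 0.003 0;-0.001 -0.001 0.003 0;-0.001 -0.001 0.003 0"}}

```text
time: 12.4
eef_pos: [0.6033, -0.172, 0.0927]
tcp_rot: [0.98, 0.199, 0.001, 0.0]
contact_force: [-0.4, 0.3, -0.0]
opening: 1.003
```

{"api": "play_rows", "payload": {"increments": "0 0 0 0;0 0 0 0;0 0 0 0;0 0 0 0;0 0 0 0", "gripper": 0.0}}

```text
time: 13.02
eef_pos: [0.6029, -0.1719, 0.0916]
tcp_rot: [0.98, 0.199, 0.0, 0.0]
contact_force: [-0.4, 0.1, 0.6]
opening: 0.38
```

```bash
python3 go.py s 2 .24
```

```text
s 2 [ 0.6041 -0.1709]
at [ 0.6029 -0.1719  0.0916] yaw 0.3998 t 13.025 F [-0.4  0.1  0.6] op 0.3803171277384853 dq 0.002
inc [ 0.0015 -0.0004 -0.1484] -0.0018
```

{"api": "play_rows", "payload": {"increments": "0 0 -0.025 0;0 0 -0.055 0;0 0 -0.1 0;0 0 -0.148 0;0 0 -0.148 0"}}

```text
time: 13.65
eef_pos: [0.6053, -0.1728, 0.2457]
tcp_rot: [0.98, 0.199, 0.004, 0.003]
contact_force: [-0.4, -0.0, 0.5]
opening: 0.383
```

```bash
python3 go.py c 2 .242
```

```text
c 2 [0.5741 0.2036]
at [ 0.6053 -0.1728  0.2457] yaw 0.3999 t 13.65 F [-0.4 -0.   0.5] op 0.38258755324997495 dq 0.082
inc [ 0.1178 -0.3589  0.0018] -0.3387
```

{"api": "play_rows", "payload": {"increments": "0.118 -0.359 0 -0.067;0.118 -0.359 0 -0.134;0.118 -0.359 0 -0.201;0.118 -0.359 0 -0.27;0.118 -0.359 0 -0.339"}}

```text
time: 14.28
eef_pos: [0.5759, 0.1415, 0.2379]
tcp_rot: [0.932, 0.362, -0.001, -0.0]
contact_force: [0.7, 0.7, 0.7]
opening: 0.381
```

```bash
python3 go.py c 2 .24
```

```text
c 2 [0.5741 0.2036]
at [0.5759 0.1415 0.2379] yaw 0.7408 t 14.275 F [0.7 0.7 0.7] op 0.38114990601202153 dq 0.856
inc [ 0.0405 -0.0471 -0.0021] 0.0022
```

{"api": "play_rows", "payload": {"increments": "0.04 -0.047 -0.002 0.002;0.04 -0.047 -0.002 0.002;0.04 -0.047 -0.002 0.002;0.04 -0.047 -0.002 0.002"}}

```text
time: 14.78
eef_pos: [0.5751, 0.1999, 0.2409]
tcp_rot: [0.933, 0.359, -0.001, 0.0]
contact_force: [0.7, -0.1, -0.8]
opening: 0.38
```

```bash
python3 go.py c 2 .17
```

```text
c 2 [0.5741 0.2036]
at [0.5751 0.1999 0.2409] yaw 0.7349 t 14.775 F [ 0.7 -0.1 -0.8] op 0.3803822574743673 dq 0.011
inc [ 0.0019 -0.0034  0.0709] -0.0037
```

{"api": "play_rows", "payload": {"increments": "0.002 -0.0035 0.03 -0.004;0.002 -0.0035 0.06 -0.004;0.002 -0.0035 0.07 -0.004;0.002 -0.0035 0.07 -0.004;0.002 -0.0035 0.07 -0.004"}}

```text
time: 15.4
eef_pos: [0.5753, 0.205, 0.1733]
tcp_rot: [0.932, 0.362, 0.001, 0.0]
contact_force: [-0.1, -0.3, 0.7]
opening: 0.385
```

```bash
python3 go.py c 2 .107; python3 - <<'E'
from h import *
im=ctrl.read_camera('scene')[:,:,::-1]; cv2.imwrite("pics/scene9.png",cv2.resize(im[160:400,370:570],None,fx=2.4,fy=2.4))
E
```

```text
c 2 [0.5741 0.2036]
at [0.5753 0.205  0.1733] yaw 0.7401 t 15.4 F [-0.1 -0.3  0.7] op 0.38529919127004925 dq 0.007
inc [-0.002   0.0001  0.0663] 0.0016
```

View pics/scene9.png

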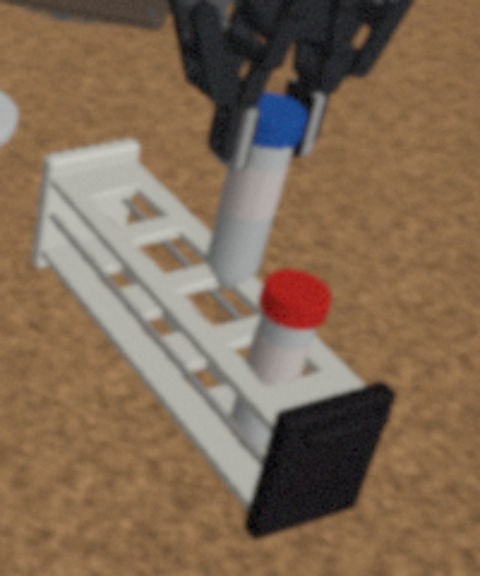

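Blue hangs over hole 2, with its tip at crop (232,283) and red untouched. I'll lower it.

{"api": "play_rows", "payload": {"increments": "-0.002 0 0.012 0;-0.002 0 0.026 0;-0.002 0 0.04 0;-0.002 0 0.054 0;-0.002 0 0.066 0"}}

```text
time: 16.08
eef_pos: [0.5724, 0.2039, 0.1041]
tcp_rot: [0.932, 0.362, -0.001, -0.0]
contact_force: [0.0, 0.0, -0.6]
opening: 0.385
```

```bash
python3 go.py c 2 .092
```

```text
c 2 [0.5741 0.2036]
at [0.5724 0.2039 0.1041] yaw 0.7409 t 16.075 F [ 0.   0.  -0.6] op 0.38461364084364613 dq 0.171
inc [0.0011 0.0014 0.0121] 0.0023
```

{"api": "play_rows", "payload": {"increments": "0.001 0.001 0.006 0.001;0.001 0.001 0.01 0.001;0.001 0.001 0.013 0.001;0.001 0.001 0.013 0.001"}}

```text
time: 16.58
eef_pos: [0.5743, 0.2039, 0.0929]
tcp_rot: [0.932, 0.362, 0.0, -0.0]
contact_force: [-0.6, 1.2, -0.1]
opening: 0.384
```

```bash
python3 go.py c 2 .092
```

```text
c 2 [0.5741 0.2036]
at [0.5743 0.2039 0.0929] yaw 0.7398 t 16.575 F [-0.6  1.2 -0.1] op 0.3839816984182842 dq 0.005
inc [-0.0003  0.0001  0.0009] 0.0012
```

{"api": "play_rows", "payload": {"increments": "0 0 0.001 0;0 0 0.0015 0;0 0 0.0015 0"}}

```text
time: 16.95
eef_pos: [0.5747, 0.2041, 0.0922]
tcp_rot: [0.932, 0.362, 0.001, -0.0]
contact_force: [-1.4, 0.2, 5.1]
opening: 0.384
```

{"api": "play_rows", "payload": {"increments": "0 0 0 0;0 0 0 0;0 0 0 0;0 0 0 0", "gripper": 0.0854}}

```text
time: 17.45
eef_pos: [0.574, 0.2037, 0.0908]
tcp_rot: [0.932, 0.362, -0.0, 0.0]
contact_force: [-1.0, 0.3, -0.0]
opening: 0.997
```

{"api": "play_rows", "payload": {"increments": "0 0 -0.03 0;0 0 -0.08 0;0 0 -0.144 0;0 0 -0.144 0;0 0 -0.144 0"}}

```text
time: 18.08
eef_pos: [0.574, 0.2038, 0.2351]
tcp_rot: [0.932, 0.362, 0.0, 0.0]
contact_force: [-0.1, -0.6, -0.1]
opening: 1.0
```

```bash
python3 go.py s 3 .235; python3 seat.py red blue; python3 - <<'E'
from h import *
im=ctrl.read_camera('scene')[:,:,::-1]; cv2.imwrite("pics/scene10.png",cv2.resize(im[160:400,370:570],None,fx=2.4,fy=2.4))
E
```

```text
s 3 [ 0.5581 -0.1904]
at [0.574  0.2038 0.2351] yaw 0.7398 t 18.075 F [-0.1 -0.6 -0.1] op 1.0000720852869986 dq 0.042
inc [-2.776e-01  2.804e-01  1.000e-04] 0.3382
red top [112 184  29  27 500] [127.4 198.3] z.123 [-3.5 -2.3] proj seated mid [[127.9 196.5]]
red scene [479 272  29  25 573] [492.8 284.2] z.123 [11.4  1.3] proj seated mid [[491.2 283.2]]
blue top [138 216  28  26 562] [151.7 228.6] z.123 [-4.2 -1.7] proj seated mid [[152.4 225.9]]
blue scene [456 250  26  21 429] [468.3 260.3] z.123 [10.2  0.6] proj seated mid [[467.7 260.5]]
```

View pics/scene10.png

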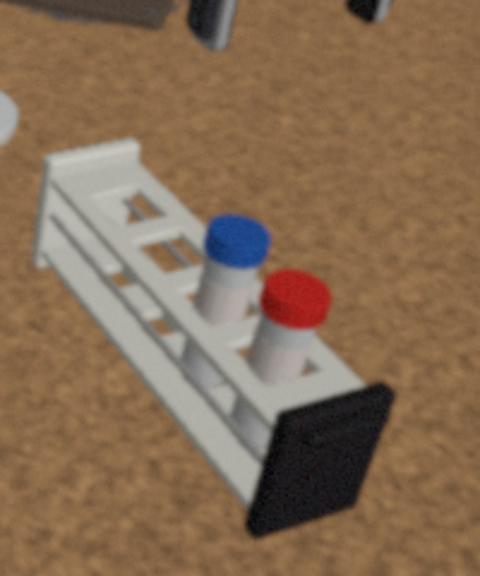

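Blue is seated in hole 2 beside red, and both cap heights match the projection. Next is green.

{"api": "play_rows", "payload": {"increments": "-0.278 0.28 0 0.068;-0.278 0.28 0 0.136;-0.278 0.28 0 0.204;-0.278 0.28 0 0.272;-0.278 0.28 0 0.338"}}

```text
time: 18.85
eef_pos: [0.5599, -0.11, 0.2332]
tcp_rot: [0.98, 0.199, -0.001, -0.001]
contact_force: [1.0, -0.4, -0.1]
opening: 1.0
```

```bash
python3 go.py s 3 .235
```

```text
s 3 [ 0.5581 -0.1904]
at [ 0.5599 -0.11    0.2332] yaw 0.3997 t 18.85 F [ 1.  -0.4 -0.1] op 1.0000705348025702 dq 0.861
inc [-0.033   0.0733 -0.0019] -0.0019
```

{"api": "play_rows", "payload": {"increments": "-0.033 0.073 -0.002 -0.002;-0.033 0.073 -0.002 -0.002;-0.033 0.073 -0.002 -0.002;-0.033 0.073 -0.002 -0.002;-0.033 0.073 -0.002 -0.002"}}

```text
time: 19.48
eef_pos: [0.5593, -0.1867, 0.2369]
tcp_rot: [0.979, 0.202, -0.0, -0.0]
contact_force: [-0.4, 0.4, 1.3]
opening: 0.997
```

```bash
python3 go.py s 3 .094
```

```text
s 3 [ 0.5581 -0.1904]
at [ 0.5593 -0.1867  0.2369] yaw 0.4061 t 19.475 F [-0.4  0.4  1.3] op 0.9971814938598076 dq 0.003
inc [-0.0026  0.003   0.1429] 0.0045
```

{"api": "play_rows", "payload": {"increments": "-0.003 0.003 0.04 0.004;-0.003 0.003 0.1 0.004;-0.003 0.003 0.143 0.004;-0.003 0.003 0.143 0.004;-0.003 0.003 0.143 0.004"}}

```text
time: 20.1
eef_pos: [0.5591, -0.1924, 0.0962]
tcp_rot: [0.98, 0.199, 0.001, 0.001]
contact_force: [-0.4, -0.4, 0.6]
opening: 1.005
```

```bash
python3 go.py s 3 .093
```

```text
s 3 [ 0.5581 -0.1904]
at [ 0.5591 -0.1924  0.0962] yaw 0.4009 t 20.1 F [-0.4 -0.4  0.6] op 1.005396782893142 dq 0.027
inc [-0.0002 -0.0022  0.0032] -0.0007
```

{"api": "play_rows", "payload": {"increments": "0 -0.0015 0.003 0;0 -0.0015 0.003 0;0 -0.0015 0.003 0"}}

```text
time: 20.48
eef_pos: [0.5575, -0.1913, 0.0921]
tcp_rot: [0.98, 0.199, 0.001, 0.001]
contact_force: [-0.5, -0.2, 0.6]
opening: 0.999
```

{"api": "play_rows", "payload": {"increments": "0 0 0 0;0 0 0 0;0 0 0 0;0 0 0 0;0 0 0 0", "gripper": 0.0}}

```text
time: 21.1
eef_pos: [0.5571, -0.1911, 0.0911]
tcp_rot: [0.98, 0.199, -0.0, 0.0]
contact_force: [-0.4, -0.5, -0.8]
opening: 0.382
```

```bash
python3 go.py s 3 .24
```

```text
s 3 [ 0.5581 -0.1904]
at [ 0.5571 -0.1911  0.0911] yaw 0.3998 t 21.1 F [-0.4 -0.5 -0.8] op 0.3824749744687871 dq 0.001
inc [ 0.0012 -0.0002 -0.1489] -0.0018
```

{"api": "play_rows", "payload": {"increments": "0 0 -0.025 0;0 0 -0.055 0;0 0 -0.1 0;0 0 -0.149 0;0 0 -0.149 0"}}

```text
time: 21.72
eef_pos: [0.5594, -0.1922, 0.246]
tcp_rot: [0.98, 0.199, 0.004, 0.003]
contact_force: [1.0, 0.2, -0.7]
opening: 0.384
```

```bash
python3 go.py c 3 .242
```

```text
c 3 [0.5371 0.17  ]
at [ 0.5594 -0.1922  0.246 ] yaw 0.4 t 21.725 F [ 1.   0.2 -0.7] op 0.3835894490833741 dq 0.082
inc [ 0.1204 -0.3423  0.002 ] -0.3386
```

{"api": "play_rows", "payload": {"increments": "0.12 -0.342 0 -0.067;0.12 -0.342 0 -0.134;0.12 -0.342 0 -0.201;0.12 -0.342 0 -0.27;0.12 -0.342 0 -0.339"}}

```text
time: 22.35
eef_pos: [0.5364, 0.1228, 0.2385]
tcp_rot: [0.932, 0.362, -0.001, -0.0]
contact_force: [0.8, 0.2, 0.0]
opening: 0.384
```

```bash
python3 go.py c 3 .24
```

```text
c 3 [0.5371 0.17  ]
at [0.5364 0.1228 0.2385] yaw 0.7409 t 22.35 F [0.8 0.2 0. ] op 0.38354128944276944 dq 0.926
inc [ 0.0324 -0.0343 -0.0015] 0.0023
```

{"api": "play_rows", "payload": {"increments": "0.032 -0.034 -0.0015 0.002;0.032 -0.034 -0.0015 0.002;0.032 -0.034 -0.0015 0.002;0.032 -0.034 -0.0015 0.002"}}

```text
time: 22.85
eef_pos: [0.5383, 0.1663, 0.2409]
tcp_rot: [0.933, 0.359, -0.001, -0.0]
contact_force: [-0.8, 0.2, -0.8]
opening: 0.385
```

```bash
python3 go.py c 3 .17
```

```text
c 3 [0.5371 0.17  ]
at [0.5383 0.1663 0.2409] yaw 0.7351 t 22.85 F [-0.8  0.2 -0.8] op 0.3846623277441674 dq 0.005
inc [ 0.0017 -0.0034  0.0709] -0.0035
```

{"api": "play_rows", "payload": {"increments": "0.0015 -0.0035 0.03 -0.004;0.0015 -0.0035 0.06 -0.004;0.0015 -0.0035 0.07 -0.004;0.0015 -0.0035 0.07 -0.004;0.0015 -0.0035 0.07 -0.004"}}

```text
time: 23.48
eef_pos: [0.5382, 0.1709, 0.1732]
tcp_rot: [0.932, 0.362, 0.001, 0.0]
contact_force: [0.2, 1.5, 0.2]
opening: 0.381
```

```bash
python3 go.py c 3 .107; python3 - <<'E'
from h import *
im=ctrl.read_camera('scene')[:,:,::-1]; cv2.imwrite("pics/scene11.png",cv2.resize(im[160:400,370:570],None,fx=2.4,fy=2.4))
E
```

```text
c 3 [0.5371 0.17  ]
at [0.5382 0.1709 0.1732] yaw 0.7402 t 23.475 F [0.2 1.5 0.2] op 0.38120256184020634 dq 0.007
inc [-0.0015 -0.0001  0.0662] 0.0016
```

View pics/scene11.png

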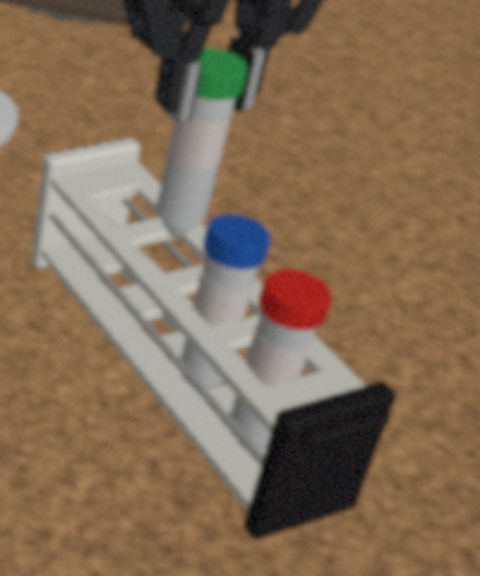

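Green hangs over hole 3, with its tip at crop (182,230). I'll lower it.

{"api": "play_rows", "payload": {"increments": "-0.0015 0 0.012 0;-0.0015 0 0.026 0;-0.0015 0 0.04 0;-0.0015 0 0.054 0;-0.0015 0 0.066 0"}}

```text
time: 24.15
eef_pos: [0.5356, 0.1701, 0.1042]
tcp_rot: [0.932, 0.362, -0.001, -0.0]
contact_force: [-0.0, 0.5, -0.1]
opening: 0.386
```

```bash
python3 go.py c 3 .092
```

```text
c 3 [0.5371 0.17  ]
at [0.5356 0.1701 0.1042] yaw 0.7409 t 24.15 F [-0.   0.5 -0.1] op 0.3859649166957043 dq 0.18
inc [0.001  0.0011 0.0122] 0.0023
```

{"api": "play_rows", "payload": {"increments": "0.001 0.001 0.006 0.001;0.001 0.001 0.01 0.001;0.001 0.001 0.014 0.001;0.001 0.001 0.014 0.001"}}

```text
time: 24.65
eef_pos: [0.5375, 0.1703, 0.092]
tcp_rot: [0.932, 0.361, 0.0, -0.0]
contact_force: [-1.4, 0.8, 0.2]
opening: 0.383
```

```bash
python3 go.py c 3 .0915
```

```text
c 3 [0.5371 0.17  ]
at [0.5375 0.1703 0.092 ] yaw 0.7397 t 24.65 F [-1.4  0.8  0.2] op 0.3831065294051613 dq 0.002
inc [-0.0005 -0.      0.0005] 0.0011
```

{"api": "play_rows", "payload": {"increments": "0 0 0.001 0;0 0 0.0015 0;0 0 0.0015 0"}}

```text
time: 25.02
eef_pos: [0.5381, 0.1705, 0.0916]
tcp_rot: [0.932, 0.361, 0.001, -0.0]
contact_force: [-2.0, 0.8, 5.9]
opening: 0.379
```

{"api": "play_rows", "payload": {"increments": "0 0 0 0;0 0 0 0;0 0 0 0;0 0 0 0", "gripper": 0.0854}}

```text
time: 25.52
eef_pos: [0.5373, 0.17, 0.0899]
tcp_rot: [0.932, 0.361, -0.0, 0.0]
contact_force: [0.6, -0.6, 0.7]
opening: 1.002
```

{"api": "play_rows", "payload": {"increments": "0 0 -0.03 0;0 0 -0.08 0;0 0 -0.145 0;0 0 -0.145 0;0 0 -0.145 0"}}

```text
time: 26.15
eef_pos: [0.5373, 0.1701, 0.2351]
tcp_rot: [0.932, 0.362, 0.0, 0.0]
contact_force: [-0.0, 0.3, -0.6]
opening: 1.003
```

```bash
python3 go.py s 4 .235; python3 seat.py green; python3 - <<'E'
from h import *
im=ctrl.read_camera('scene')[:,:,::-1]; cv2.imwrite("pics/scene12.png",cv2.resize(im[160:400,370:570],None,fx=2.4,fy=2.4))
E
```

```text
s 4 [ 0.512 -0.21 ]
at [0.5373 0.1701 0.2351] yaw 0.7398 t 26.15 F [-0.   0.3 -0.6] op 1.0025025720191976 dq 0.041
inc [-2.749e-01  2.636e-01  1.000e-04] 0.3382
green top [164 246  27  26 542] [176.8 258.7] z.123 [-4.  -1.2] proj seated mid [[177.6 255.8]]
green scene [436 231  23  19 344] [447.1 239.9] z.123 [10.6  1. ] proj seated mid [[446.7 240.2]]
```

View pics/scene12.png

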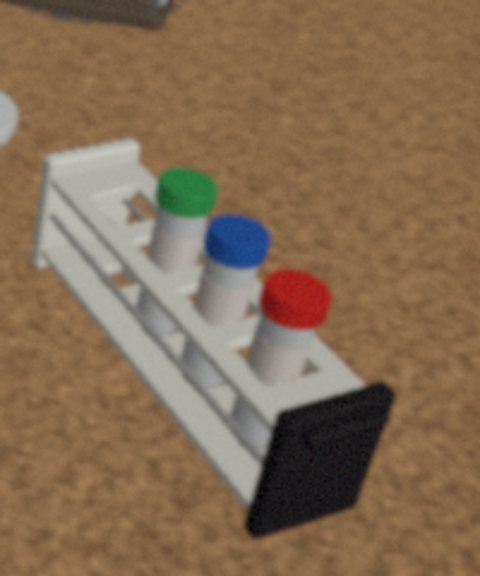

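Green is seated in hole 3. Yellow is last.

{"api": "play_rows", "payload": {"increments": "-0.275 0.264 0 0.068;-0.275 0.264 0 0.136;-0.275 0.264 0 0.204;-0.275 0.264 0 0.272;-0.275 0.264 0 0.338"}}

```text
time: 26.92
eef_pos: [0.5157, -0.1433, 0.2333]
tcp_rot: [0.98, 0.198, -0.001, -0.001]
contact_force: [1.7, 0.8, 0.3]
opening: 1.004
```

```bash
python3 go.py s 4 .235
```

```text
s 4 [ 0.512 -0.21 ]
at [ 0.5157 -0.1433  0.2333] yaw 0.3996 t 26.925 F [1.7 0.8 0.3] op 1.0042358122230104 dq 0.903
inc [-0.0293  0.06   -0.0018] -0.002
```

{"api": "play_rows", "payload": {"increments": "-0.029 0.06 -0.002 -0.002;-0.029 0.06 -0.002 -0.002;-0.029 0.06 -0.002 -0.002;-0.029 0.06 -0.002 -0.002;-0.029 0.06 -0.002 -0.002"}}

```text
time: 27.55
eef_pos: [0.5137, -0.2068, 0.2369]
tcp_rot: [0.979, 0.202, -0.0, -0.0]
contact_force: [0.1, 0.3, -0.1]
opening: 0.998
```

```bash
python3 go.py s 4 .094
```

```text
s 4 [ 0.512 -0.21 ]
at [ 0.5137 -0.2068  0.2369] yaw 0.406 t 27.55 F [ 0.1  0.3 -0.1] op 0.9977009308879314 dq 0.005
inc [-0.0028  0.0023  0.1429] 0.0044
```

{"api": "play_rows", "payload": {"increments": "-0.003 0.001 0.04 0.004;-0.003 0.001 0.1 0.004;-0.003 0.001 0.143 0.004;-0.003 0.001 0.143 0.004;-0.003 0.001 0.143 0.004"}}

```text
time: 28.18
eef_pos: [0.5126, -0.2106, 0.0962]
tcp_rot: [0.98, 0.199, 0.001, 0.001]
contact_force: [-0.6, -0.1, 0.3]
opening: 1.001
```

```bash
python3 go.py s 4 .093
```

```text
s 4 [ 0.512 -0.21 ]
at [ 0.5126 -0.2106  0.0962] yaw 0.4007 t 28.175 F [-0.6 -0.1  0.3] op 1.001333985734717 dq 0.026
inc [-0.0002 -0.0008  0.0032] -0.0009
```

{"api": "play_rows", "payload": {"increments": "0 0 0.003 0;0 0 0.003 0;0 0 0.003 0"}}

```text
time: 28.55
eef_pos: [0.5117, -0.2107, 0.0921]
tcp_rot: [0.98, 0.199, 0.001, 0.001]
contact_force: [-0.4, 0.3, 0.3]
opening: 1.0
```

{"api": "play_rows", "payload": {"increments": "0 0 0 0;0 0 0 0;0 0 0 0;0 0 0 0;0 0 0 0", "gripper": 0.0}}

```text
time: 29.18
eef_pos: [0.5113, -0.2105, 0.0912]
tcp_rot: [0.98, 0.199, 0.0, 0.0]
contact_force: [-0.6, -0.7, 0.5]
opening: 0.386
```

```bash
python3 go.py s 4 .24
```

```text
s 4 [ 0.512 -0.21 ]
at [ 0.5113 -0.2105  0.0912] yaw 0.3997 t 29.175 F [-0.6 -0.7  0.5] op 0.38618185651717063 dq 0.002
inc [ 9.000e-04 -1.000e-04 -1.488e-01] -0.0018
```

{"api": "play_rows", "payload": {"increments": "0 0 -0.025 0;0 0 -0.055 0;0 0 -0.1 0;0 0 -0.149 0;0 0 -0.149 0"}}

```text
time: 29.8
eef_pos: [0.5135, -0.2117, 0.2457]
tcp_rot: [0.98, 0.199, 0.004, 0.004]
contact_force: [-0.4, -0.6, -0.9]
opening: 0.385
```

```bash
python3 go.py c 4 .242
```

```text
c 4 [0.5001 0.1363]
at [ 0.5135 -0.2117  0.2457] yaw 0.3999 t 29.8 F [-0.4 -0.6 -0.9] op 0.3851676949220475 dq 0.085
inc [ 0.1232 -0.3258  0.0017] -0.3387
```

{"api": "play_rows", "payload": {"increments": "0.123 -0.326 0 -0.067;0.123 -0.326 0 -0.134;0.123 -0.326 0 -0.201;0.123 -0.326 0 -0.27;0.123 -0.326 0 -0.339"}}

```text
time: 30.42
eef_pos: [0.4978, 0.1038, 0.2385]
tcp_rot: [0.932, 0.362, -0.001, -0.0]
contact_force: [0.9, 1.0, -0.4]
opening: 0.383
```

```bash
python3 go.py c 4 .24
```

```text
c 4 [0.5001 0.1363]
at [0.4978 0.1038 0.2385] yaw 0.7408 t 30.425 F [ 0.9  1.  -0.4] op 0.38254283628207997 dq 1.005
inc [ 0.0236 -0.0224 -0.0015] 0.0022
```

{"api": "play_rows", "payload": {"increments": "0.024 -0.022 -0.0015 0.002;0.024 -0.022 -0.0015 0.002;0.024 -0.022 -0.0015 0.002;0.024 -0.022 -0.0015 0.002"}}

```text
time: 30.92
eef_pos: [0.5018, 0.1332, 0.241]
tcp_rot: [0.933, 0.359, -0.001, -0.0]
contact_force: [-0.0, -0.2, -0.9]
opening: 0.384
```

```bash
python3 go.py c 4 .17
```

```text
c 4 [0.5001 0.1363]
at [0.5018 0.1332 0.241 ] yaw 0.7351 t 30.925 F [-0.  -0.2 -0.9] op 0.3842598702646863 dq 0.005
inc [ 0.0009 -0.0034  0.071 ] -0.0035
```

{"api": "play_rows", "payload": {"increments": "0.001 -0.0035 0.03 -0.004;0.001 -0.0035 0.06 -0.004;0.001 -0.0035 0.07 -0.004;0.001 -0.0035 0.07 -0.004;0.001 -0.0035 0.07 -0.004"}}

```text
time: 31.55
eef_pos: [0.5014, 0.1373, 0.1731]
tcp_rot: [0.932, 0.362, 0.001, 0.0]
contact_force: [-0.2, -0.7, -0.5]
opening: 0.381
```

```bash
python3 go.py c 4 .107; python3 - <<'E'
from h import *
im=ctrl.read_camera('scene')[:,:,::-1]; cv2.imwrite("pics/scene13.png",cv2.resize(im[160:400,370:570],None,fx=2.4,fy=2.4))
E
```

```text
c 4 [0.5001 0.1363]
at [0.5014 0.1373 0.1731] yaw 0.7403 t 31.55 F [-0.2 -0.7 -0.5] op 0.3811107943720041 dq 0.006
inc [-0.0017 -0.0002  0.0661] 0.0017
```

View pics/scene13.png

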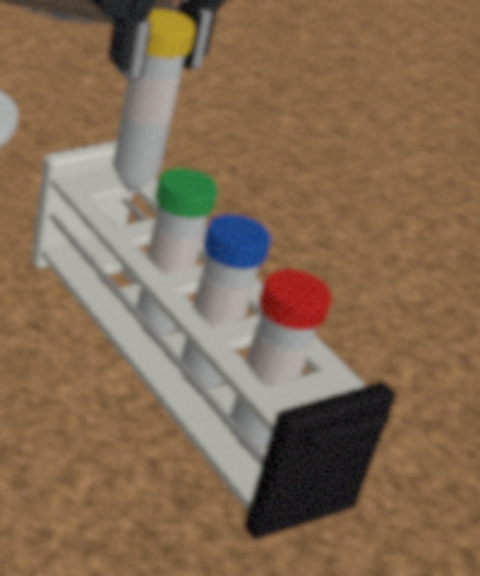

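Yellow hangs over hole 4, with its tip at crop (135,185). I'll lower it.

{"api": "play_rows", "payload": {"increments": "-0.0015 0 0.012 0;-0.0015 0 0.026 0;-0.0015 0 0.04 0;-0.0015 0 0.054 0;-0.0015 0 0.066 0"}}

```text
time: 32.22
eef_pos: [0.4988, 0.1365, 0.1042]
tcp_rot: [0.932, 0.362, -0.001, -0.0]
contact_force: [-0.3, -0.2, -0.5]
opening: 0.383
```

```bash
python3 go.py c 4 .092
```

```text
c 4 [0.5001 0.1363]
at [0.4988 0.1365 0.1042] yaw 0.7408 t 32.225 F [-0.3 -0.2 -0.5] op 0.3833789594415177 dq 0.192
inc [0.0008 0.001  0.0122] 0.0022
```

{"api": "play_rows", "payload": {"increments": "0.001 0.001 0.006 0.001;0.001 0.001 0.01 0.001;0.001 0.001 0.014 0.001;0.001 0.001 0.014 0.001"}}

```text
time: 32.72
eef_pos: [0.5007, 0.1367, 0.0919]
tcp_rot: [0.932, 0.361, 0.0, -0.0]
contact_force: [-0.6, 0.9, 0.6]
opening: 0.38
```

{"api": "play_rows", "payload": {"increments": "0 0 0.001 0;0 0 0.0015 0;0 0 0.0015 0"}}

```text
time: 33.1
eef_pos: [0.5013, 0.1369, 0.0916]
tcp_rot: [0.932, 0.361, 0.001, -0.0]
contact_force: [-1.3, 1.4, 5.4]
opening: 0.381
```

```bash
python3 go.py c 4 .0915
```

```text
c 4 [0.5001 0.1363]
at [0.5013 0.1369 0.0916] yaw 0.7396 t 33.1 F [-1.3  1.4  5.4] op 0.38126120063482266 dq 0.002
inc [-0.0013 -0.0004  0.0001] 0.001
```

{"api": "play_rows", "payload": {"increments": "0 0 0 0;0 0 0 0;0 0 0 0;0 0 0 0", "gripper": 0.0854}}

```text
time: 33.6
eef_pos: [0.5005, 0.1364, 0.0899]
tcp_rot: [0.932, 0.362, -0.0, 0.0]
contact_force: [0.1, -0.3, 0.7]
opening: 1.0
```

{"api": "play_rows", "payload": {"increments": "0 0 -0.03 0;0 0 -0.08 0;0 0 -0.145 0;0 0 -0.145 0;0 0 -0.145 0"}}

```text
time: 34.22
eef_pos: [0.5005, 0.1365, 0.2351]
tcp_rot: [0.932, 0.362, 0.0, 0.0]
contact_force: [0.5, -0.6, -1.4]
opening: 1.004
```

{"api": "play_rows", "payload": {"increments": "-0.1 0.11 -0.03 0;-0.1 0.11 -0.03 0;-0.1 0.11 -0.03 0;-0.1 0.11 -0.03 0;-0.1 0.11 -0.03 0"}}

```text
time: 34.85
eef_pos: [0.5001, -0.0114, 0.2632]
tcp_rot: [0.932, 0.362, -0.001, -0.001]
contact_force: [0.2, -0.8, -0.7]
opening: 1.004
```

```bash
python3 seat.py red blue green yellow; python3 - <<'E'
from h import *
for n in('scene','top'): cv2.imwrite(f"pics/{n}14.png",ctrl.read_camera(n)[:,:,::-1])
im=cv2.imread('pics/scene14.png'); cv2.imwrite("pics/scene14c.png",cv2.resize(im[160:400,370:570],None,fx=2.4,fy=2.4))
print(ctrl.get_state()['time'],ctrl.get_state()['eef_pos'])
E
```

```text
red top [113 184  28  26 566] [126.5 197.1] z.123 [-2.1 -1.1] proj seated mid [[127.9 196.5]]
red scene [479 272  29  25 579] [492.8 284.2] z.123 [11.4  1.3] proj seated mid [[491.2 283.2]]
blue top [138 216  28  26 557] [151.7 228.7] z.123 [-4.4 -1.7] proj seated mid [[152.4 225.9]]
blue scene [456 250  26  21 431] [468.3 260.3] z.123 [10.1  0.6] proj seated mid [[467.7 260.5]]
green top [164 246  27  26 540] [176.9 258.8] z.123 [-4.1 -1.2] proj seated mid [[177.6 255.8]]
green scene [436 231  23  19 345] [447.2 239.9] z.123 [10.6  1.1] proj seated mid [[446.7 240.2]]
yellow top [189 278   8  18  74] [192.2 286. ] z.123 [-0.1 12.1] proj seated mid [[203.3 286.1]]
yellow scene [418 213  23  18 362] [428.9 221.6] z.123 [10.7  2.3] proj seated mid [[427.9 222. ]]
35.05 [ 0.50067888 -0.0111024   0.26444097]
```

View pics/scene14c.png

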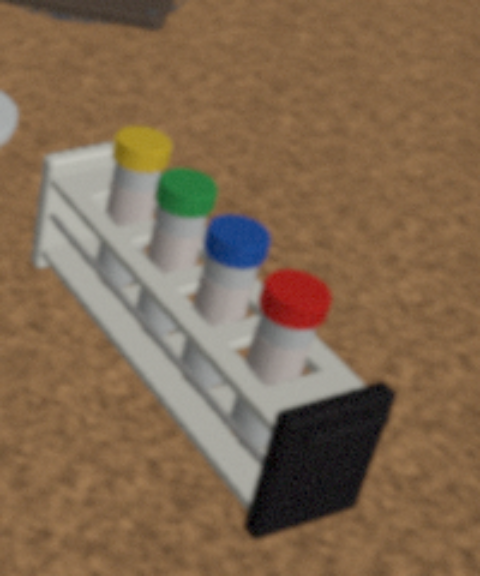

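View pics/top14.png

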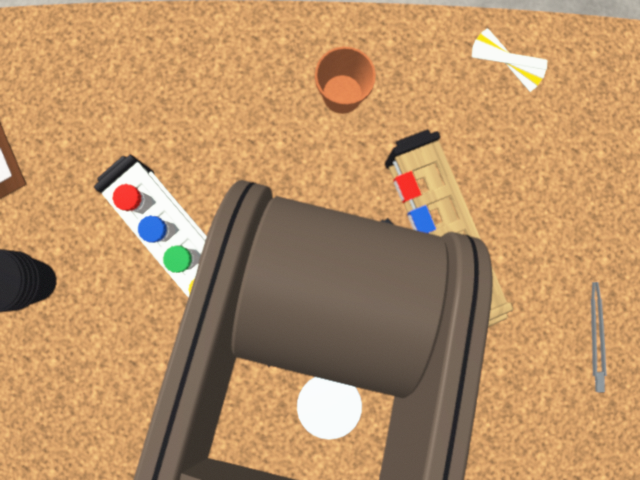

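View pics/scene14.png

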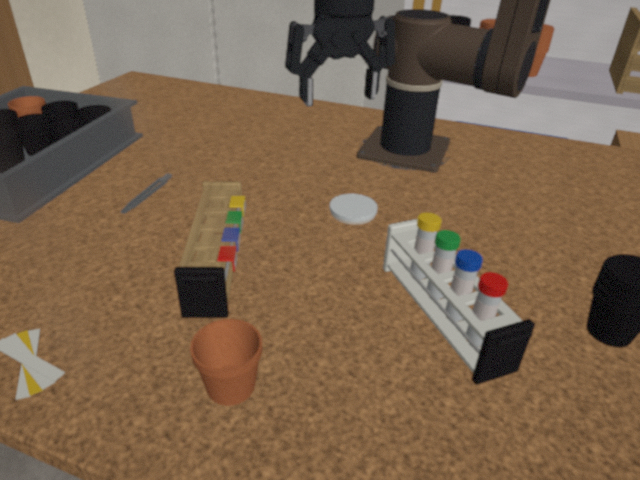

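All four look seated in the order red, blue, green, yellow, and the dish, pot and tweezers are where they were. Red's release height was 1–2 mm above the others', so I'll compare cap heights by triangulating across both views before handing in.

{"api": "play_rows", "payload": {"increments": "-0.15 0.15 0 0;-0.15 0.15 0 0;-0.15 0.15 0 0;-0.15 0.15 0 0;-0.15 0.15 0 0"}}

```text
time: 35.67
eef_pos: [0.4912, -0.225, 0.2647]
tcp_rot: [0.933, 0.361, -0.0, -0.0]
contact_force: [0.2, -0.3, 0.6]
opening: 1.0
```

```bash
python3 seat.py yellow; python3 - <<'E'
from h import *
T=[(126.5,197.1),(151.7,228.7),(176.9,258.8)];S=[(492.8,284.2),(468.3,260.3),(447.2,239.9)]
def pm(n,uv):
    k,d,r,t=K(n); return np.c_[cv2.Rodrigues(r)[0],t],cv2.undistortPoints(np.array(uv,float).reshape(-1,1,2),k,d)[:,0].T
A,a=pm('top',T);B,b=pm('scene',S); X=cv2.triangulatePoints(A,B,a,b); print((X[:3]/X[3]).T.round(4))
cv2.imwrite("pics/top15.png",ctrl.read_camera('top')[:,:,::-1])
print(ctrl.get_state()['time'])
E
```

```text
yellow top [189 276  28  27 594] [202.3 289. ] z.123 [-3.6 -0.5] proj seated mid [[203.3 286.1]]
yellow scene [418 213  24  18 366] [428.9 221.6] z.123 [10.6  2.3] proj seated mid [[427.9 222. ]]
[[0.6105 0.2395 0.1142]
 [0.5707 0.2046 0.1139]
 [0.5334 0.1707 0.114 ]]
35.825
```

View pics/top15.png

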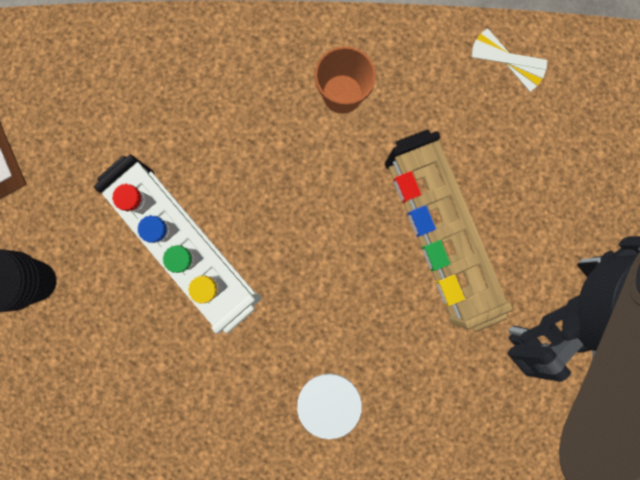

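Red, blue and green triangulate to within 0.3 mm of the same height (114 mm), so red is seated. In the top view the caps run red, blue, green, yellow from the black end at (127,197) to (202,289), and the other objects have not moved. I'll hand in.

{"api": "play_rows", "payload": {"increments": "0 0 0 0;0 0 0 0;0 0 0 0"}}

```text
time: 36.2
eef_pos: [0.4914, -0.2236, 0.2652]
tcp_rot: [0.932, 0.362, 0.0, 0.0]
contact_force: [-0.3, 0.1, 0.5]
opening: 0.997
```

```bash
python3 -c "
from plant import ctrl
s=ctrl.get_state();print(s['time'],abs(s['dq']).max());print(ctrl.sign_off())"
```

```text
36.2 0.003938570788119057
the job is handed in; nothing more can be done
None
```

All four tubes are in the white rack in their original order: red, blue, green, yellow, counting from the black end. I handed the job in at 36.2 s with the arm clear and still. The sign-off reported no verdict.

- **Placing:** each tube was gripped by its cap across the row, lowered until the rack pushed back with about 5–6 N, then released. The highest force I read was under 10 N.
- **Seating:** red, blue and green triangulated to the same cap height, 114 mm, within 0.3 mm of each other. Yellow was not triangulated; its cap was within about 1 px of a seated tube in the scene view, but 3 px off in the top view, as blue and green were.
- **Surroundings:** in the last pictures the pot, petri dish and tweezers look where they started; I compared them by eye, not by measurement.
- **Disagreements:** the caps show up to 4 mm sideways from my estimated hole centres in the top view. I put this down to play in the holes, the visible side of each cap, and calibration error. Red was released 1–2 mm higher than the other three and settled level with them.

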